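Load the roll trays into the delivery carrier and latch the keeper bar

ROBOT

A 6-joint arm with a two-finger parallel gripper is mounted at the origin on the work surface. World frame = base frame: x ahead of the robot, y to its left, z up, the work surface at z = 0. Lengths are in m, angles in rad, forces in N, time in s.
With the tool pointing down it reaches from about 0.35 to 0.775 m from the base axis. Payload 5.5 kg.
Tool frame: the origin (TCP) lies at the very end of the fingers, on their centre line; the grasp point (between the pads) lies 19 mm behind it; z points along the fingers, x is the direction in which the jaws open and shut, and the axes are right-handed (so a half turn about z gives the same grasp; the last joint's range is limited). The gripper opens to 85 mm and grips with 20 to 120 N. Pads are 22 mm wide; open, the fingers measure 114 mm over their backs; the gripper's body (76 mm by 85 mm) begins 54 mm behind the grasp point. The pads swing forward as they close: fully open they stand 13 mm farther back than shut.
Start: joints at [-1.4, 0.313, 0.046, 1.304, 0, 1.431], TCP at [0.176, -0.547, 0.195] pointing down, gripper open.
Joint ranges: [-2.76, 2.76], [-0.86, 1.69], [-1.03, 1.26], [-2.2, 2.34], [-1.47, 1.5], [-3.14, 3.14]. Speed limits (rad/s): [2.57, 2.57, 3.14, 3.14, 3.14, 3.14].

INTERFACE

Orientations are given as a unit quaternion [w, x, y, z].
In Python, from workcell import env gives the robot as it stands.
- The arm moves only by the shell command python3 -m inch 'ROWS' [FORCE]. ROWS is JSON, a list of rows, each a list of 7 numbers: the turn, a rotation vector about the tool's x, y, z each as a share of 8 degrees, from -1 to 1, then the shift along the tool's x, y, z each as a share of 0.05 m, from -1 to 1, then the closure, from 0 (fully open) to 1 (shut). A call has 1 to 12 rows; each row shifts and turns the commanded pose from where the row before left it, along the tool's axes as they then stand; what a row does not reach is not made up. A row lasts 1/10 s, in which the tool goes at most 50 mm and 8.59 degrees, less where a joint would pass 70% of its speed; a pose out of reach is approached as far as the arm can. A call with a number of a shift or a turn outside -1 to 1 is refused whole. A call with a gripper value outside its range is refused whole. The fingers move at their own pace and stop on an object; FORCE is the grip in N (left out, the last holds). Time passes only in rows, so rows that do not move let the fingers close. It gives the time, the measured TCP pose, the force and the opening at its end, in the units of the state.
- env.get_state(): the state, without advancing time (a new reading comes with each control period).
- env.read_camera(name): name is "scene" or "top"; returns the picture (400x640x3 uint8, red, green, blue); there is no depth.
- env.calibration(name): a dict with "fx", "fy", "cx", "cy" (pixels), "rvec" (rotation vector, rad) and "tvec" (3), from world to camera coordinates, as OpenCV has them. Camera axes: x right, y down, z forward; pixel columns grow to the right and rows downward; lengths in m; the calibration is good to about 2 mm. A picture is of the moment at which its call begins. calibration takes no time and is no camera call.
- env.hand_in(): hands the job in, once; it reports no verdict.
The state is a dict: "clock": time; "joint_pos": joint angles; "qvel": joint speeds; "tau": joint torques, N m; "tcp_pos": TCP position; "orientation": TCP orientation; "wrist_force": force on the tool from outside, world axes, zero at the start; "ft_torque": the same for the moment, N m; "finger_gap": finger opening in m.
Only numpy, scipy, OpenCV 4.12 (cv2) and the standard library are available. Lean on these libraries where they do the work, as an engineer would, in place of code of your own. Each camera call takes 0.05 s, during which the arm holds its last target.

TASK

Load the delivery carrier: take the dark tray from the sloping stand and set it gently on the tray already in the carrier, then set the bright tray on the dark one, each lined up with the stack but shifted lengthways just clear of the raised end lip of the tray below (a centimetre or two), so that it lies flat on the rim and the stack steps out towards the catch post and back again. Then swing the yellow keeper bar across the top until it snaps fully home in its catch, and let go. Do not tip the rolls out, leave the lower tray in its place, and leave the jar, scraper and timer where they are.

Things in the scene. Friction and masses are not known exactly. Their poses are not given: they have to be found in the camera images.
- carrier: Fixed green base plate 290 x 120 x 12 mm; origin at the centre of its underside on the worktop, x along its length from the hinge post (x = -115 mm, the end nearer the robot) to the catch post (x = +115 mm), z up. Posts about 20 mm thick; hinge post 126 mm high, the catch post 120 mm with a stop plate on its +y side up to 150 mm. Its sides are open. Trays stand lengthways between the posts.
- base_spot (a point): Point on top of the carrier plate (12 mm up), 8 mm from the carrier's centre towards the hinge post, where the lower tray's underside centre stands between 10 mm high cleats (2.5 mm play). Axes as the carrier.
- base_tray: Loose steel tray already standing in the carrier: 130 (x) x 56 (y) x 34 mm high, flat bottom, straight sides, three rolls fixed inside below the rim, 0.2 to 0.3 kg. Origin: centre of underside; z up out of it. Its end wall at -x, towards the hinge post, is a raised lip: 10 mm thick, 42 mm high (8 mm above the rim). Axes as the carrier.
- dark_tray: Loose black tray with dark, pink-dabbed rolls: 130 (x) x 56 (y) x 34 mm high, flat bottom, straight sides, three rolls fixed inside below the rim, 0.2 to 0.3 kg. Origin: centre of underside; z up out of it. Raised lip (10 mm thick, 42 mm high) at its +x end. Starts in either place on the stand, +x up the slope; ends with +x towards the catch post, ideally +16 mm along x from the base tray.
- bright_tray: Loose white tray with golden rolls: 130 (x) x 56 (y) x 34 mm high, flat bottom, straight sides, three rolls fixed inside below the rim, 0.2 to 0.3 kg. Origin: centre of underside; z up out of it. Raised lip (10 mm thick, 42 mm high) at its -x end. Starts in either place on the stand, +x up the slope; ends with +x towards the catch post, ideally -16 mm along x from the dark tray.
- stand: Fixed steel stand 225 mm wide with a slope of 26 degrees, low end towards the robot (-x), high end at +x. Origin on the worktop under the middle of the slope, whose surface is 70 mm up there. The trays lie lengthways up the slope, 125 mm apart (at y = +62.5 and -62.5 mm), against a 15 mm high foot stop at the low end; a ridge 8 mm high runs between them.
- keeper (a joint): Keeper bar's hinge, rad: 0 = shut, lying along the carrier's +x over the stack with its end in the catch; grows as it swings open level, clockwise seen from above, to the carrier's -y side (1.57 = at right angles), to 1.9. It stays where left (friction 0.06 N m). A sprung ball in the catch resists from about 0.07 to 0.04 rad (about 10 N at the knob) then snaps the bar to 0 and holds it.
- keeper_hinge (a point): On the hinge axis (upright) at the bar's centre line, 134 mm above the worktop. The bar is 12 mm thick and 245 mm long from here; a rubber pad under it at 95 to 125 mm from the axis reaches down to 118 mm above the worktop, 4 mm over the rim of a properly stacked top tray.
- keeper_knob (a point): Upright black knob on the bar, 18 mm in diameter, 150 mm from the hinge axis, standing from the bar's top (140 mm above the worktop) to 178 mm; the point is on its axis at 159 mm.
- catch (a point): Where the bar's centre line lies over the catch post when shut, 230 mm from the hinge axis, 134 mm above the worktop.
- seed_jar: Bystander: jar with steel cap, 60 mm in diameter, 95 mm high; origin at the centre of its underside.
- scraper: Bystander: flat dough scraper, 65 x 85 mm, 13 mm high, with a wooden grip; origin near its middle, on the worktop.
- timer: Bystander: white kitchen timer, 50 x 70 x 60 mm high, red dial; origin at the centre of its underside.
There are look-alikes about, which are no part of the job. Leave any purple look-alike of the bright_tray alone. Leave any purple look-alike of the dark_tray alone.

How it is judged:
By the outcome, as a careful person would: the job done as asked, in the order asked, and still so for the second after the job is handed in, with the robot touching nothing.
It also fails if it takes over 64 s, if anything falls off the work surface, if the arm or the gripper's body presses on something with over 40 N, if the wrist force passes 120 N, or if a joint passes its speed limit or range.

## Working session

There is one attempt and no reset: what is moved stays moved. The work goes in short steps, Python scripts to look and compute and a shell command to move; the robot and the scene stay as the last step left them, time stands still between calls to the robot, and variables do not carry over. Pictures are saved under pics/ and viewed, and the job is handed in when it is done.

```bash
ls; mkdir -p pics
python3 - <<'E'
from workcell import env
import cv2
print(env.get_state())
for n in("scene","top"):
    im=env.read_camera(n); cv2.imwrite(f"pics/{n}0.png",im[:,:,::-1]); print(n,env.calibration(n))
E
```

```text
pics
{'clock': 0.0, 'joint_pos': array([-1.39958706e+00,  3.14000749e-01,  4.49714728e-02,  1.30357865e+00,
        1.88611225e-05,  1.43119838e+00]), 'qvel': array([ 1.44883199e-03,  2.55738103e-05, -2.44030193e-04,  1.86938855e-03,
       -1.10791298e-03, -9.08951996e-04]), 'tau': array([ 6.60742589e-04, -4.80626392e+01,  2.98532653e+01,  1.93888927e-02,
       -2.83114366e-05, -1.19567468e-05]), 'tcp_pos': array([ 0.17575062, -0.54688311,  0.19370565]), 'orientation': array([-6.37067879e-04,  8.08030379e-01, -5.89140125e-01, -6.43978869e-04]), 'wrist_force': array([-0.20756455,  0.9579273 , -0.23623169]), 'ft_torque': array([ 0.01154524, -0.00690658, -0.02027101]), 'finger_gap': 0.08533459837933041}
scene {'fx': 381.691670416944, 'fy': 381.691670416944, 'cx': 318.1143056178137, 'cy': 195.612124488456, 'rvec': array([ 1.9702837 ,  1.46621115, -0.60891412]), 'tvec': array([-0.29476443, -0.30207812,  1.42196504])}
top {'fx': 517.6118037463871, 'fy': 517.6118037463871, 'cx': 328.7088502192096, 'cy': 193.9995418519082, 'rvec': array([ 2.09295927, -2.15329345,  0.20038251]), 'tvec': array([0.1230863 , 0.63513337, 1.23584158])}
```

View pics/scene0.png

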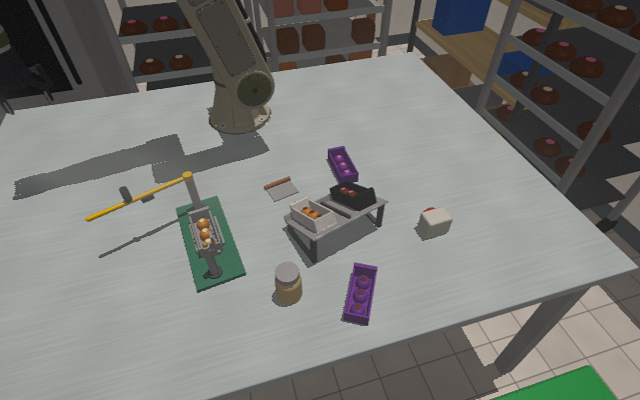

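View pics/top0.png

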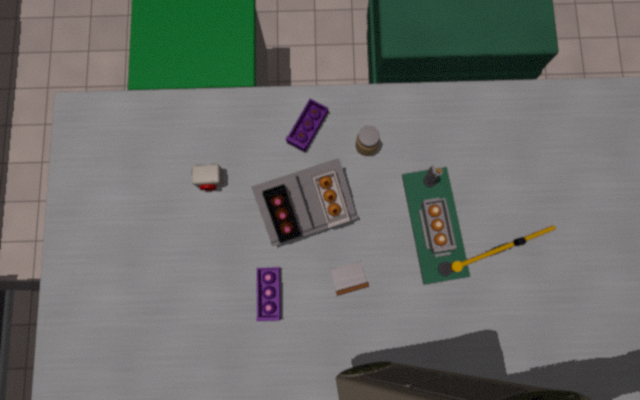

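The scene view shows the carrier at about (210,243), its open keeper bar running from (187,175) to (88,218), and the stand at (335,215), with the bright tray at (312,215) and the dark tray at (352,193). In the top view the carrier is at (437,225), the keeper hinge at (457,267), the knob at (519,241), the dark tray at (282,213) and the bright tray at (330,197). Next I'll enlarge the crops.

```bash
cat > h.py <<'E'
import numpy as np, cv2
from workcell import env
def cal(n):
    c=env.calibration(n); K=np.array([[c['fx'],0,c['cx']],[0,c['fy'],c['cy']],[0,0,1.]])
    R=cv2.Rodrigues(np.array(c['rvec']))[0]; t=np.array(c['tvec']); return K,R,t
def ray(n,p):
    K,R,t=cal(n); d=R.T@np.linalg.inv(K)@np.array([p[0],p[1],1.]); return -R.T@t,d/np.linalg.norm(d)
def onz(n,p,z):
    o,d=ray(n,p); return o+d*(z-o[2])/d[2]
def tri(ps,pt):
    o1,d1=ray('scene',ps);o2,d2=ray('top',pt)
    A=np.stack([d1,-d2],1); s=np.linalg.lstsq(A,o2-o1,rcond=None)[0]
    a=o1+s[0]*d1;b=o2+s[1]*d2; return (a+b)/2,np.linalg.norm(a-b)
def proj(n,P):
    K,R,t=cal(n); q=(np.atleast_2d(P)@R.T+t)@K.T; return q[:,:2]/q[:,2:]
def snap(n,name):
    im=env.read_camera(n)[:,:,::-1].copy(); cv2.imwrite(f"pics/{name}.png",im); return im
def crop(src,name,x0,y0,w,h,s):
    im=cv2.imread(f"pics/{src}.png")[y0:y0+h,x0:x0+w]
    im=cv2.resize(im,None,fx=s,fy=s,interpolation=cv2.INTER_CUBIC)
    for v in range(0,w,10): cv2.putText(im,str(x0+v) if v%20==0 else '',(v*s,8),0,.3,(0,0,255),1); cv2.line(im,(v*s,10),(v*s,14),(0,0,255),1)
    for v in range(0,h,10): cv2.putText(im,str(y0+v) if v%20==0 else '',(0,v*s+3),0,.3,(0,0,255),1); cv2.line(im,(20,v*s),(24,v*s),(0,0,255),1)
    cv2.imwrite(f"pics/{name}.png",im)
E
python3 - <<'E'
from h import *
crop('top0','c1',240,150,130,100,6)
crop('top0','c2',395,155,170,140,4)
crop('scene0','c3',270,165,130,100,6)
crop('scene0','c4',80,160,180,140,4)
im=cv2.imread('pics/top0.png');hsv=cv2.cvtColor(im,cv2.COLOR_BGR2HSV)
m=cv2.inRange(hsv,(60,80,30),(95,255,140));m[:150]=0
cs,_=cv2.findContours(m,0,1)
c=cv2.convexHull(max(cs,key=cv2.contourArea));q=cv2.approxPolyDP(c,4,True)[:,0];print(q)
r=cv2.minAreaRect(c);print(r,cv2.boxPoints(r))
for p in q: print(p,onz('top',p,.012))
E
```

```text
[[445 168]
 [468 275]
 [424 283]
 [403 175]]
((435.44775390625, 225.2081298828125), (111.89788818359375, 45.70780944824219), 78.81120300292969) [[402.17175 174.75723]
 [447.0108  165.88797]
 [468.72375 275.65903]
 [423.8847  284.5283 ]]
[445 168] [ 0.70807118 -0.20181347  0.012     ]
[468 275] [ 0.42964023 -0.24032249  0.012     ]
[424 283] [ 0.41292103 -0.12823697  0.012     ]
[403 175] [ 0.69244339 -0.09077111  0.012     ]
```

View pics/c1.png

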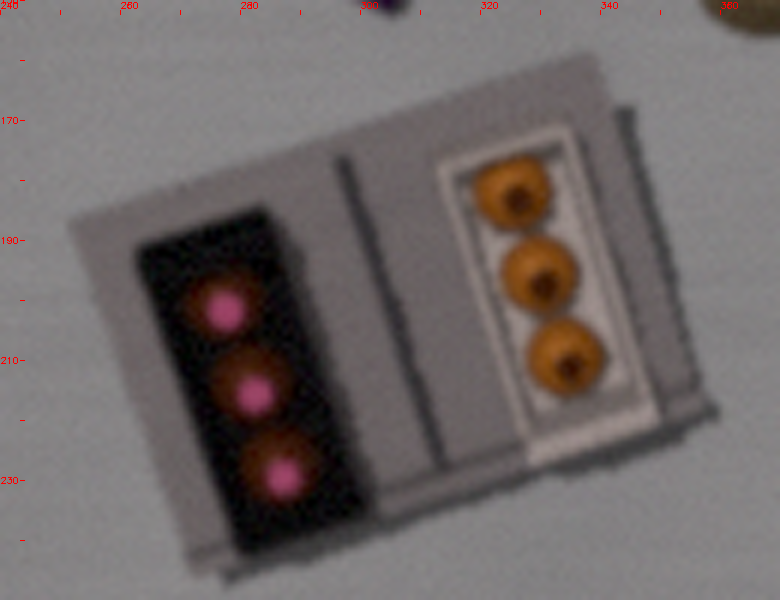

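View pics/c2.png

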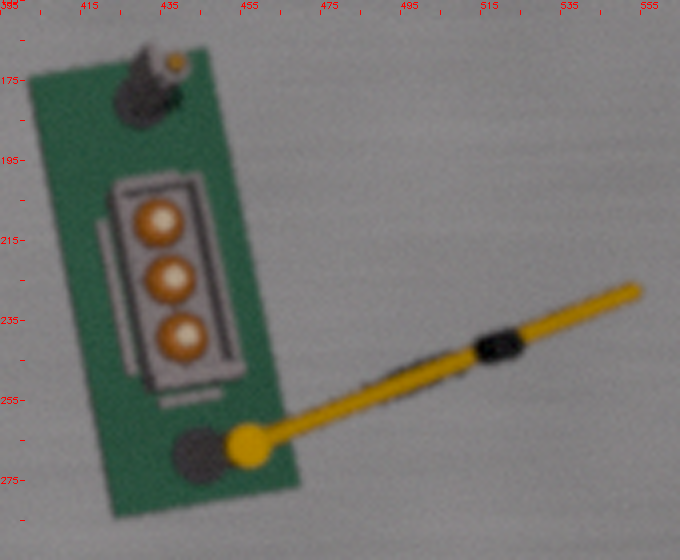

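View pics/c3.png

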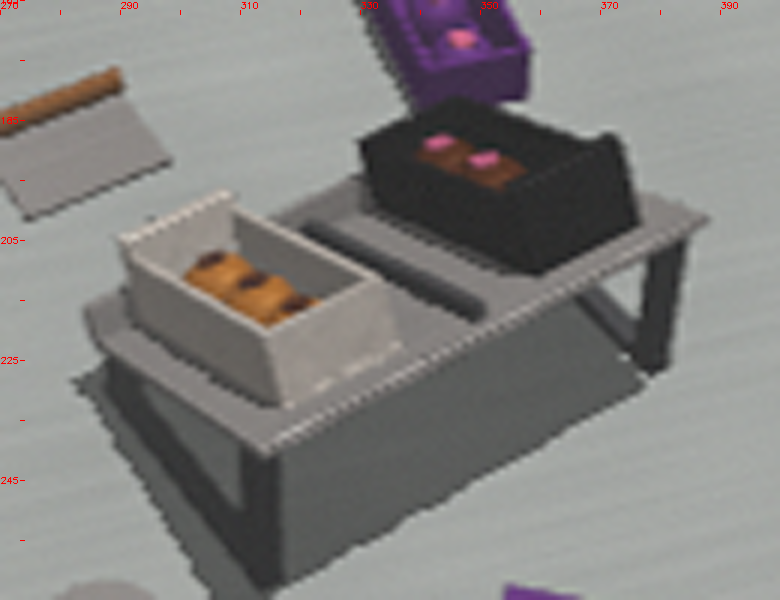

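View pics/c4.png

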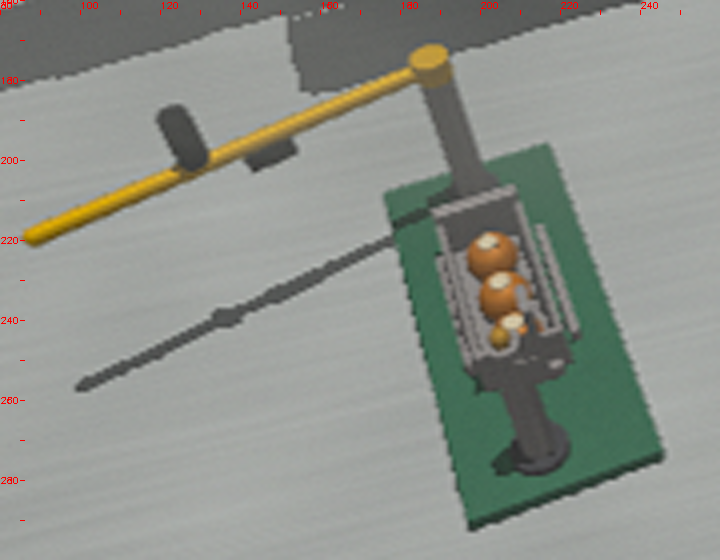

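Run:
```python
from h import *
np.set_printoptions(precision=4,suppress=True)
B={'lip+y':((308,197.2),(327.8,228)),'lip-y':((290,205),(350,218.7)),'far-y':((315.8,219.5),(335.3,171.2)),'far+y':((334.7,211.3),(313,178))}
D={'lip+y':((371.7,187.5),(262.7,191.7)),'near-y':((330,188.7),(301.3,235)),'near+y':((345.8,181.3),(280,242))}
for n,S in(('bright',B),('dark',D)):
    for k,(a,b) in S.items(): print(n,k,*tri(a,b))
print('hinge',tri((187,174.5),(457,266.5)))
print('knobtop',tri((122.5,187.5),(519.5,241)), 'barend',tri((88,219),(554,228)))
im=cv2.imread('pics/scene0.png')
g=cv2.resize(im[170:230,320:385],None,fx=10,fy=10,interpolation=cv2.INTER_CUBIC)
g=np.clip((g/255.)**.45*255,0,255).astype('uint8'); cv2.imwrite('pics/c5.png',g)
im=cv2.imread('pics/top0.png')
g=cv2.resize(im[175:255,250:320],None,fx=7,fy=7,interpolation=cv2.INTER_CUBIC)
g=np.clip((g/255.)**.45*255,0,255).astype('uint8'); cv2.imwrite('pics/c6.png',g)
```

```text
bright lip+y [0.5527 0.1128 0.0674] 0.006357313365133389
bright lip-y [0.5731 0.0582 0.0747] 0.007296075256336827
bright far-y [0.6825 0.0941 0.1256] 0.012820128091536136
bright far+y [0.668  0.1467 0.1219] 0.010304071579919865
dark lip+y [0.6335 0.2601 0.1376] 0.0005931846722023393
dark near-y [0.5377 0.1788 0.0661] 0.007606633393895305
dark near+y [0.522  0.2308 0.0655] 0.006558815702152613
hinge (array([ 0.4466, -0.1811,  0.1359]), np.float64(0.005430524075958776))
knobtop (array([ 0.4974, -0.3187,  0.1754]), np.float64(0.0013892791217379628)) barend (array([ 0.5289, -0.4144,  0.1293]), np.float64(0.007438904950471858))
```

View pics/c5.png

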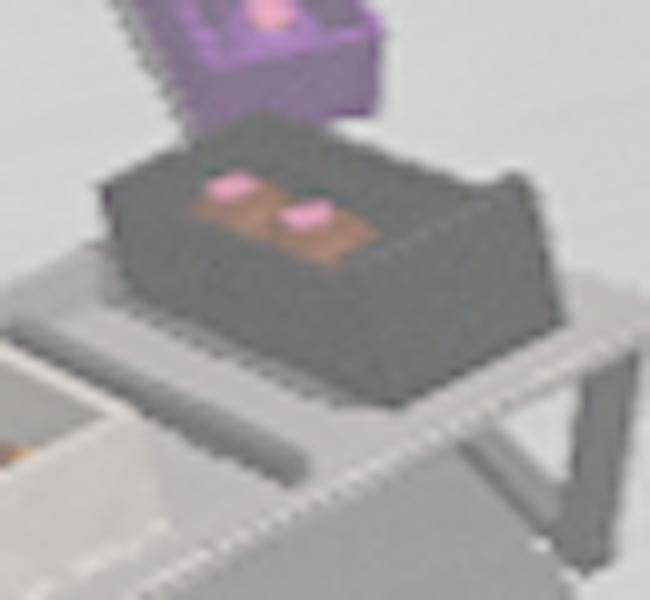

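View pics/c6.png

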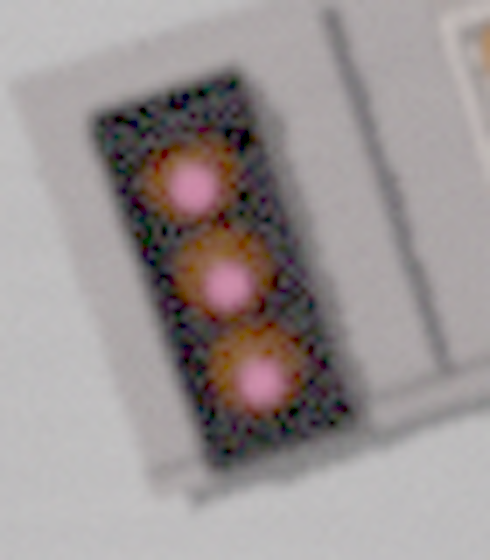

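Run:
```python
from h import *
np.set_printoptions(precision=4,suppress=True)
for n in('scene','top'): K,R,t=cal(n);print(n,-R.T@t)
im=cv2.imread('pics/scene0.png');hsv=cv2.cvtColor(im,cv2.COLOR_BGR2HSV)
m=cv2.inRange(hsv,(60,80,30),(95,255,140));m[:, :170]=0;m[:,250:]=0
cs,_=cv2.findContours(m,0,1);c=cv2.convexHull(max(cs,key=cv2.contourArea));print(cv2.approxPolyDP(c,3,True)[:,0].tolist())
Q=[((197,290),(445,167.5)),((244.5,273),(403,174.5)),((217,196),(424,284)),((176.5,208),(469,276))]
for a,b in Q: print(*tri(a,b),onz('scene',a,.012),onz('top',b,.012), proj('scene',onz('top',b,.012)))
```

```text
scene [ 1.2474 -0.055   0.8006]
top [0.3968 0.1093 1.3328]
[[223, 215], [244, 274], [199, 291], [179, 218]]
[ 0.7113 -0.2026  0.0039] 0.002308400250081718 [ 0.717 -0.2    0.012] [ 0.7094 -0.2019  0.012 ] [[195.9325 287.4703]]
[ 0.6961 -0.0894  0.003 ] 0.0055227426751594 [ 0.7028 -0.0863  0.012 ] [ 0.6938 -0.0908  0.012 ] [[242.0847 270.4165]]
[ 0.4108 -0.1262  0.0049] 0.006159059363475546 [ 0.4191 -0.1226  0.012 ] [ 0.4104 -0.1281  0.012 ] [[214.7757 194.3595]]
[ 0.4273 -0.2412  0.0066] 0.00558554734513907 [ 0.4337 -0.2371  0.012 ] [ 0.4271 -0.2426  0.012 ] [[174.3936 206.7756]]
```

```bash
python3 -m inch '[[0,0,-1,0,0,-1,0],[0,0,-1,0,0,-1,0],[0,0,-1,0,0,-1,0],[0,0,-1,0,0,-0.6,0]]'; python3 -c "
from workcell import env
print(env.get_state()['joint_pos'],env.get_state()['orientation'])"
```

```text
clock: 0.5
tcp_pos: [0.1759, -0.5476, 0.3784]
orientation: [0.002, 0.94, -0.341, 0.001]
wrist_force: [1.2, -1.4, 0.2]
finger_gap: 0.0852
[-1.39954370e+00  3.48669127e-01  5.47230220e-01  1.76539325e+00
 -1.75146579e-05  8.66921164e-01] [ 0.00172533  0.94011128 -0.34086192  0.00097568]
```

```bash
python3 -m inch '[[0,0,-1,0,0,0,0],[0,0,-1,0,0,0,0],[0,0,-1,0,0,0,0],[0,0,-1,0,0,0,0],[0,0,-1,0,0,0,0],[0,0,-1,0,0,0,0],[0,0,-1,0,0,0,0],[0,0,-1,0,0,0,0],[0,0,-1,0,0,0,0]]'; python3 -m inch '[[0,0,-1,0,0,0,0],[0,0,-1,0,0,0,0],[0,0,-1,0,0,0,0],[0,0,-1,0,0,0,0],[0,0,-1,0,0,0,0],[0,0,-1,0,0,0,0],[0,0,-1,0,0,0,0],[0,0,-1,0,0,0,0],[0,0,-1,0,0,0,0],[0,0,-0.4,0,0,0,0]]'
cat >> h.py <<'E'
from scipy.spatial.transform import Rotation as Rn
def pose():
    s=env.get_state(); q=np.array(s['orientation']); return np.array(s['tcp_pos']),Rn.from_quat(q,scalar_first=True),s
def goal(yaw,tilt): # tool x along yaw+90 ; tilt about tool x (rad deg), z leaning to +stand x
    c,s_=np.cos(np.radians(yaw)),np.sin(np.radians(yaw))
    R0=np.stack([[-s_,c,0],[c,s_,0],[0,0,-1.]],1)
    return Rn.from_matrix(R0)*Rn.from_rotvec([np.radians(tilt),0,0])
def delta(p,yaw,tilt):
    P,R,s=pose(); G=goal(yaw,tilt)
    print('pos',P.round(4),'shift(share)',(R.inv().apply(np.array(p)-P)/.05).round(3),'turn(share)',((R.inv()*G).as_rotvec(degrees=True)/8).round(3),'shift in goal axes',(G.inv().apply(np.array(p)-P)/.05).round(3))
E
python3 - <<'E'
from h import *
delta([.55,.1,.35],17,0); print(pose()[2]['joint_pos'])
E
```

```text
clock: 1.4
tcp_pos: [0.1758, -0.5473, 0.3741]
orientation: [-0.0, 0.961, 0.277, 0.0]
wrist_force: [0.6, 0.4, -0.1]
finger_gap: 0.0856
clock: 2.4
tcp_pos: [0.1758, -0.5473, 0.3741]
orientation: [-0.0, 0.593, 0.805, 0.0]
wrist_force: [0.6, -0.1, -0.5]
finger_gap: 0.0854
pos [ 0.1758 -0.5473  0.3741] shift(share) [10.146 10.985  0.493] turn(share) [ 0.001 -0.007  0.03 ] shift in goal axes [10.193 10.942  0.482]
[-1.39957513e+00  3.50255640e-01  5.38558324e-01  1.76013160e+00
 -2.63937944e-05 -1.70051140e+00]
```

```bash
python3 -m inch '[[0,0,0,0.5,0.55,0,0],[0,0,0,0.65,0.7,0,0],[0,0,0,0.65,0.7,0,0],[0,0,0,0.65,0.7,0,0],[0,0,0,0.65,0.7,0,0],[0,0,0,0.65,0.7,0,0],[0,0,0,0.65,0.7,0,0],[0,0,0,0.65,0.7,0,0],[0,0,0,0.65,0.7,0,0],[0,0,0,0.65,0.7,0,0],[0,0,0,0.65,0.7,0,0]]';  python3 - <<'E'
from h import *
delta([.55,.1,.30],17,0); print(pose()[2]['joint_pos'])
E
```

```text
clock: 3.5
tcp_pos: [0.4349, -0.1004, 0.3744]
orientation: [-0.0, 0.595, 0.804, -0.0]
wrist_force: [0.5, -0.6, -1.2]
finger_gap: 0.0852
pos [ 0.4349 -0.1004  0.3744] shift(share) [3.16  3.374 1.488] turn(share) [-0.001  0.001  0.   ] shift in goal axes [3.16  3.374 1.489]
[-4.07069408e-01  7.44328388e-02  1.87840124e-01  1.68426160e+00
 -1.43509475e-04 -7.03776858e-01]
```

```bash
python3 -m inch '[[0,0,0,0.65,0.45,0.35,0],[0,0,0,0.75,0.45,0.3,0],[0,0,0,0.75,0.45,0.3,0],[0,0,0,0.75,0.45,0.3,0],[0,0,0,0.75,0.45,0.3,0],[0,0,0,0.75,0.45,0.3,0],[-1,0,0,0,0,0,0],[-1,0,0,0,0,0,0],[-1,0,0,0,0,0,0],[-0.25,0,0,0,0,0,0]]';  python3 - <<'E'
from h import *
delta([.52,.19,.26],17,-26); print(pose()[2]['joint_pos'],pose()[2]['clock'])
snap('scene','scene1');snap('top','top1')
print(proj('scene',pose()[0]),proj('top',pose()[0]))
crop('scene1','d1',270,100,130,130,6);crop('top1','d2',230,150,130,130,6)
E
```

```text
clock: 4.5
tcp_pos: [0.4937, 0.1475, 0.2772]
orientation: [0.132, 0.58, 0.784, 0.18]
wrist_force: [-0.8, 0.3, 0.3]
finger_gap: 0.0853
pos [0.4937 0.1475 0.2772] shift(share) [0.658 0.528 0.638] turn(share) [-0.027 -0.012  0.002] shift in goal axes [0.659 0.526 0.639]
[ 0.06747596 -0.21742011 -0.42929218  0.91959368  0.10066046 -0.2073641 ] 4.5
[[311.90124899 116.26138003]] [[309.66065967 242.91323032]]
```

View pics/d1.png

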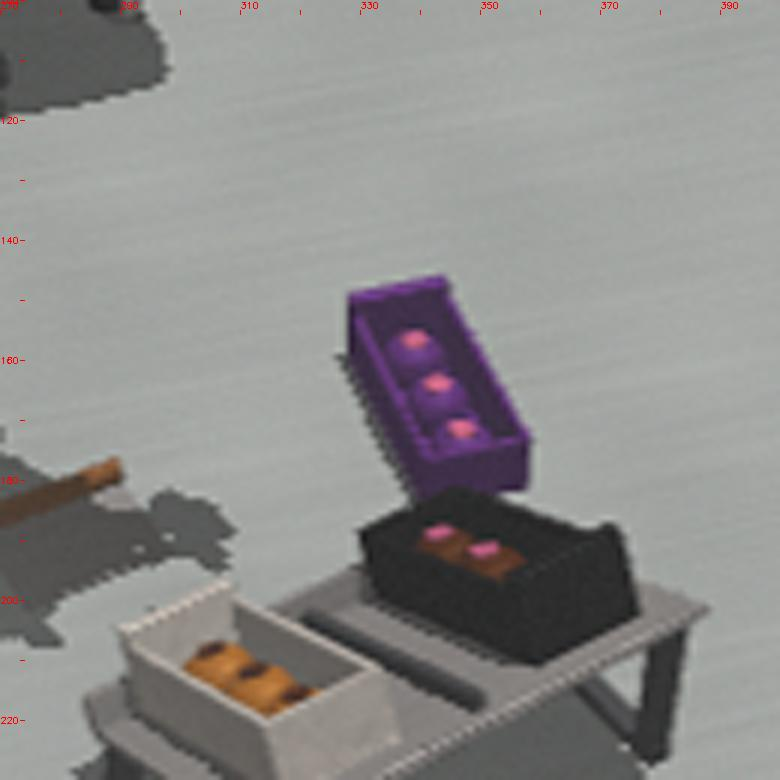

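View pics/d2.png

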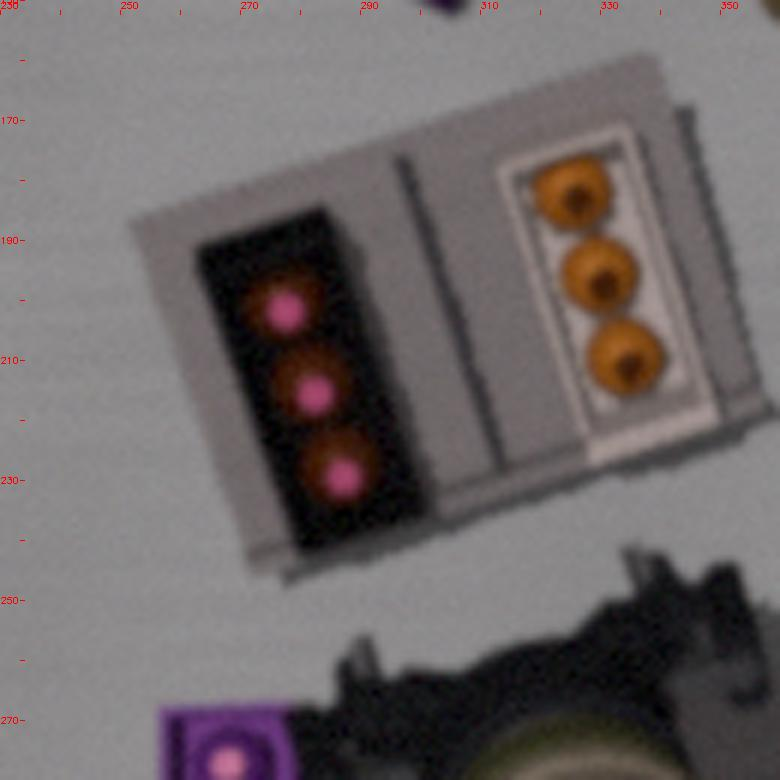

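View pics/scene1.png

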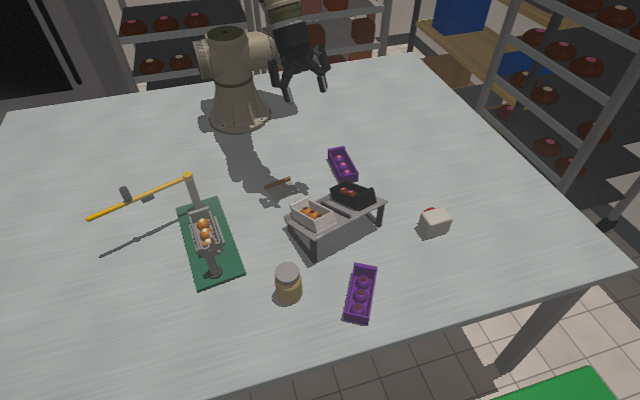

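Run:
```python
from h import *
P,R,s=pose(); z=R.as_matrix()[:,2]
for d in(0,-.013,-.019,-.032): print(d,proj('scene',P+d*z),proj('top',P+d*z))
x=R.as_matrix()[:,0]
for sg in(-1,1): print(proj('scene',P-.013*z+sg*.0497*x),proj('top',P-.013*z+sg*.0497*x))
crop('scene1','d3',230,30,130,110,6)
```

```text
0 [[311.90124899 116.26138003]] [[309.66065967 242.91323032]]
-0.013 [[310.51136208 110.98455255]] [[310.32481991 245.04847601]]
-0.019 [[309.8647092  108.52947824]] [[310.63676916 246.05137899]]
-0.032 [[308.45228098 103.16707071]] [[311.32474216 248.26318163]]
[[292.61575082 117.66926875]] [[333.75676841 237.15903934]]
[[327.67710018 104.57247274]] [[286.76274547 252.98172553]]
```

View pics/d3.png

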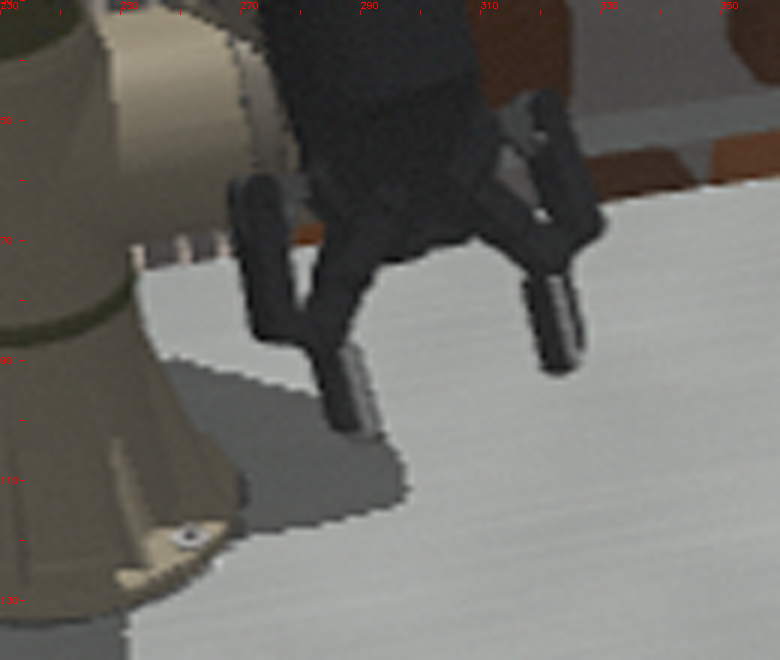

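Run:
```python
from h import *
P,R,s=pose();print(s['clock'],P)
for a,b in(((289,102),(335,240.8)),((323.3,92.2),(290.8,256.5))):
    X,r=tri(a,b);print(X,r,R.inv().apply(X-P))
```

```text
4.6 [0.49643284 0.147295   0.28055767]
[0.4944573  0.09535493 0.32808672] 0.0018986331621910464 [-0.04907863  0.00541728 -0.05022575]
[0.46734633 0.18383493 0.32240253] 0.0017686700021108488 [ 0.04346019  0.00287887 -0.04511217]
```

```bash
python3 -m inch '[[0,0,0,0.3,0,0,1],[0,0,0,0.3,0,0,1],[0,0,0,0,0,0,1],[0,0,0,0,0,0,1],[0,0,0,0,0,0,1],[0,0,0,0,0,0,1],[0,0,0,0,0,0,1],[0,0,0,0,0,0,1],[0,0,0,0,0,0,1],[0,0,0,0,0,0,1]]' 20;  python3 - <<'E'
from h import *
snap('scene','scene2');snap('top','top2')
P,R,s=pose()
print(s['clock'],proj('scene',P),proj('top',P))
crop('scene2','d1',250,50,120,100,6);crop('top2','d2',230,200,120,80,6)
E
```

```text
clock: 5.6
tcp_pos: [0.4904, 0.1761, 0.2821]
orientation: [0.134, 0.58, 0.783, 0.181]
wrist_force: [0.7, 0.4, 0.0]
finger_gap: 0.0001
5.7 [[322.67708617 112.37149598]] [[295.46152891 246.20875661]]
```

View pics/d1.png

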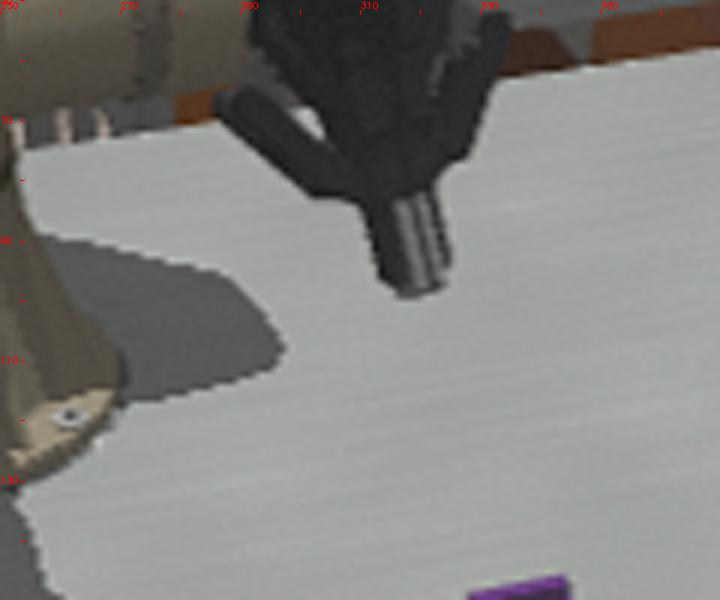

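View pics/d2.png

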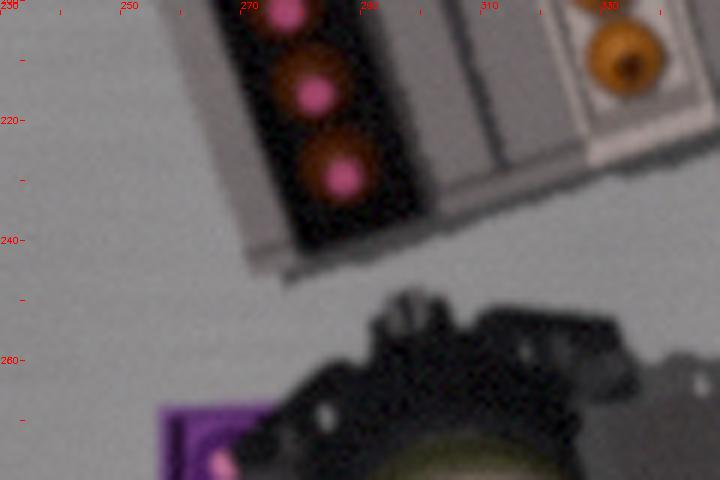

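Run:
```python
from h import *
P,R,s=pose()
X,r=tri((319.5,98.8),(298.8,248.5));print(P,X,r,X-P,R.inv().apply(X-P)); print(s['joint_pos'])
from scipy.spatial.transform import Rotation
```

```text
[0.4904245  0.17616319 0.28210193] [0.48307721 0.16897555 0.31625433] 0.00299395569261861 [-0.00734729 -0.00718764  0.0341524 ] [-0.00472774  0.00676941 -0.03469662]
[ 0.14812434 -0.21040472 -0.41514769  0.91653566  0.0649185  -0.13390106]
```

Run:
```python
from h import *
np.set_printoptions(precision=4,suppress=True)
delta([.45,-.03,.10],17,0)
print(proj('scene',[0,0,0]),proj('top',[.45,-.03,0]),proj('scene',[.45,-.03,0]))
# known-height checks
print('jarcap',tri((288,270.5),(368.5,135)),'timer top', tri((435,214.5),(205.5,171)))
```

```text
pos [0.4904 0.1762 0.2821] shift(share) [-3.706 -3.376  2.406] turn(share) [3.251 0.001 0.001] shift in goal axes [-3.707 -1.979  3.642]
[[238.992  114.5267]] [[383.7608 269.4399]] [[250.989  199.4989]]
jarcap (array([0.7793, 0.0053, 0.0933]), np.float64(0.007109918624993779)) timer top (array([0.7052, 0.413 , 0.064 ]), np.float64(0.000837996939705397))
```

```bash
python3 -m inch '[[1,0,0,-0.2,0,0,1],[1,0,0,-0.4,0,0,1],[1,0,0,-0.4,0,0,1],[0.25,0,0,-0.4,0,0,1],[0,0,0,-0.7,-0.5,0.4,1],[0,0,0,-0.7,-0.5,0.4,1],[0,0,0,-0.6,-0.5,0.5,1],[0,0,0,-0.2,-0.4,0.8,1],[0,0,0,0,0,0.8,1],[0,0,0,0,0,0.6,1],[0,0,0,0,0,0,1]]';  python3 - <<'E'
from h import *
snap('scene','scene3');snap('top','top3')
delta([.45,-.03,.10],17,0)
P,R,s=pose()
print(s['clock'],proj('scene',P),proj('top',P))
crop('scene3','d1',200,130,120,100,6);crop('top3','d2',330,220,120,90,6)
E
```

```text
clock: 6.8
tcp_pos: [0.4487, -0.0233, 0.1035]
orientation: [-0.003, 0.595, 0.804, -0.002]
wrist_force: [-0.6, 0.0, -0.0]
finger_gap: 0.0003
pos [ 0.4523 -0.0237  0.1075] shift(share) [-0.107 -0.08   0.15 ] turn(share) [-0.004 -0.002  0.001] shift in goal axes [-0.107 -0.08   0.15 ]
6.9 [[248.12439862 172.13237313]] [[385.73714065 266.5604293 ]]
```

View pics/d1.png

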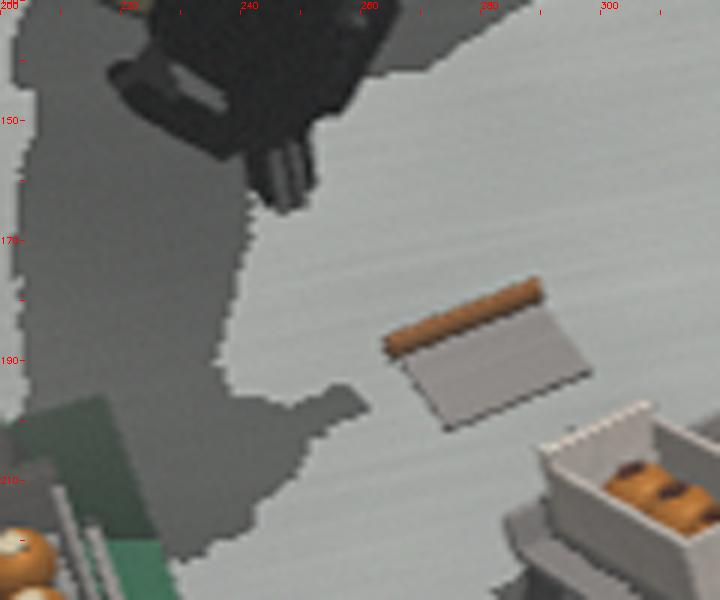

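View pics/d2.png

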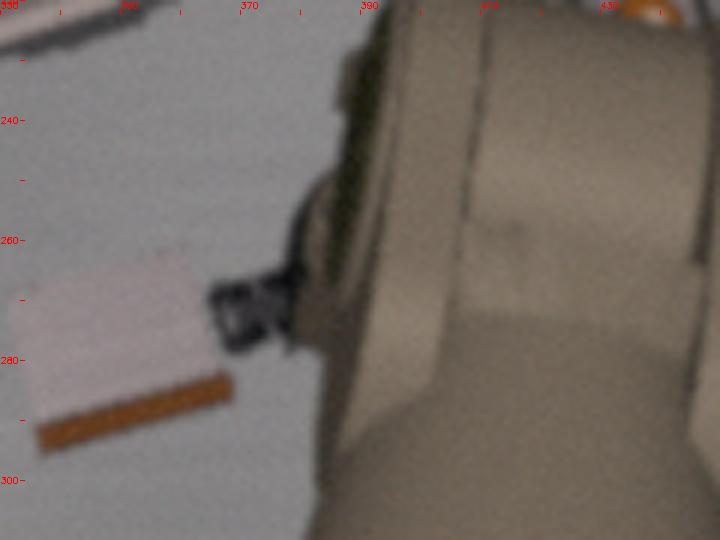

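```bash
python3 -m inch '[[0,0,0,0,0,0.9,1],[0,0,0,0,0,0.8,1],[0,0,0,0,0,0.1,1],[0,0,0,0,0,0.1,1],[0,0,0,0,0,0,1]]';  python3 - <<'E'
from h import *
snap('scene','scene4')
P,R,s=pose()
print(s['clock'],P,s['wrist_force'],proj('scene',P),proj('scene',P+[0,0,.033]))
crop('scene4','d1',200,130,120,100,6)
E
```

```text
clock: 7.4
tcp_pos: [0.4541, -0.024, 0.0138]
orientation: [0.001, 0.595, 0.804, 0.001]
wrist_force: [1.3, 0.8, 0.7]
finger_gap: 0.0003
7.45 [ 0.45427991 -0.02412438  0.01409022] [-0.03115612  0.22240011  0.01533683] [[252.60285082 196.70831297]] [[251.07467829 188.54557173]]
```

View pics/d1.png

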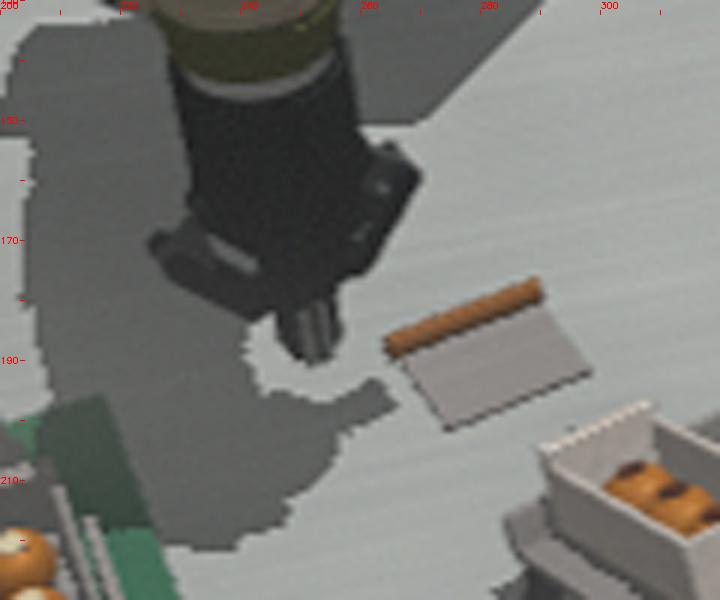

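```bash
python3 -m inch '[[0,0,0,0,0,0.1,1],[0,0,0,0,0,0.1,1],[0,0,0,0,0,0.05,1]]';python3 -m inch '[[0,0,0,0,0,0.06,1]]';python3 -m inch '[[0,0,0,0,0,0.06,1]]'
```

```text
clock: 7.75
tcp_pos: [0.4524, -0.0238, -0.0004]
orientation: [0.0, 0.595, 0.804, 0.0]
wrist_force: [-0.4, -0.3, 0.8]
finger_gap: 0.0003
clock: 7.85
tcp_pos: [0.4522, -0.0237, -0.0035]
orientation: [0.0, 0.595, 0.804, -0.0]
wrist_force: [0.4, -0.4, 0.4]
finger_gap: 0.0006
clock: 7.95
tcp_pos: [0.4522, -0.0238, -0.0067]
orientation: [-0.0, 0.595, 0.804, -0.0]
wrist_force: [-0.6, -0.6, 0.1]
finger_gap: -0.0002
```

```bash
python3 -m inch '[[0,0,0,0,0,0.1,1],[0,0,0,0,0,0.1,1]]';python3 -m inch '[[0,0,0,0,0,0.05,1],[0,0,0,0,0,0.02,1]]'
```

```text
clock: 8.15
tcp_pos: [0.4522, -0.0238, -0.0168]
orientation: [0.0, 0.595, 0.804, -0.0]
wrist_force: [-0.4, 1.0, 1.2]
finger_gap: 0.0003
clock: 8.35
tcp_pos: [0.4518, -0.0237, -0.0204]
orientation: [-0.0, 0.595, 0.804, -0.0]
wrist_force: [-0.3, -0.4, -0.1]
finger_gap: 0.0005
```

```bash
python3 -m inch '[[0,0,0,0,0,0.06,1]]';python3 -m inch '[[0,0,0,0,0,0.06,1]]';python3 -m inch '[[0,0,0,0,0,0.05,1]]'
```

```text
clock: 8.45
tcp_pos: [0.4524, -0.0238, -0.023]
orientation: [0.0, 0.595, 0.804, 0.0]
wrist_force: [-0.4, -0.4, 0.0]
finger_gap: 0.0003
clock: 8.55
tcp_pos: [0.4524, -0.0238, -0.026]
orientation: [0.0, 0.595, 0.804, 0.0]
wrist_force: [-0.1, 0.8, -0.9]
finger_gap: -0.0001
clock: 8.65
tcp_pos: [0.4523, -0.0238, -0.0286]
orientation: [0.0, 0.595, 0.804, -0.0]
wrist_force: [-0.7, -0.4, 0.3]
finger_gap: -0.0002
```

```bash
python3 -m inch '[[0,0,0,0,0,0.05,1]]';python3 -m inch '[[0,0,0,0,0,0.05,1]]';python3 - <<'E'
from h import *
P,R,s=pose(); print(P,s['wrist_force'])
E
```

```text
clock: 8.75
tcp_pos: [0.4523, -0.0238, -0.0311]
orientation: [0.0, 0.595, 0.804, -0.0]
wrist_force: [0.6, 0.1, 0.8]
finger_gap: -0.0002
clock: 8.85
tcp_pos: [0.4523, -0.0238, -0.0336]
orientation: [0.0, 0.595, 0.804, -0.0]
wrist_force: [0.3, 0.4, 0.1]
finger_gap: 0.0002
[ 0.4522606  -0.02377593 -0.03362419] [0.29326697 0.42185573 0.08453369]
```

```bash
python3 -m inch '[[0,0,0,0,0,0.05,1]]'
python3 - <<'E'
from h import *
snap('scene','scene5')
P,R,s=pose()
print(s['clock'],P,s['wrist_force'],proj('scene',P),proj('scene',P+[0,0,.033]))
crop('scene5','d1',200,130,120,100,6)
E
```

```text
clock: 8.95
tcp_pos: [0.4523, -0.0238, -0.0361]
orientation: [0.0, 0.595, 0.804, -0.0]
wrist_force: [-0.7, 0.0, -0.2]
finger_gap: -0.0003
9.0 [ 0.45197407 -0.02372279 -0.03644687] [-0.85531994  0.05854369  0.05968616] [[254.82071611 207.97982576]] [[253.39100163 200.33085545]]
```

View pics/d1.png

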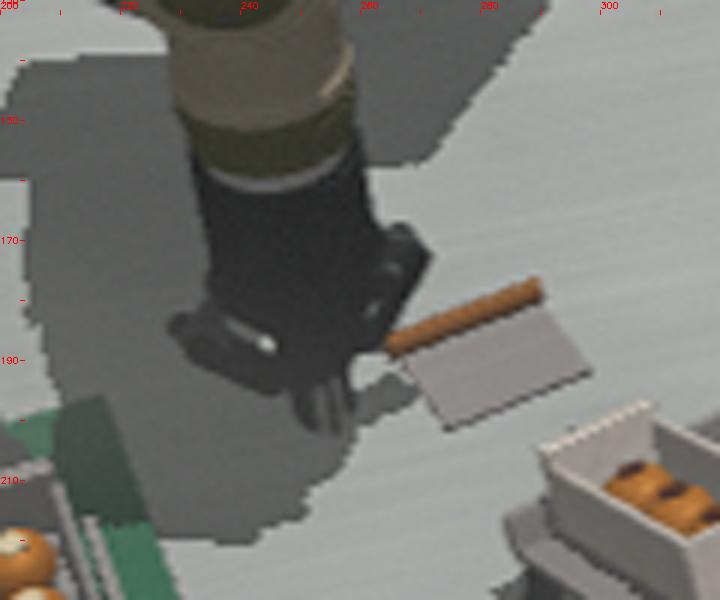

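```bash
python3 -m inch '[[0,0,0,0,0,0.05,1]]';python3 -m inch '[[0,0,0,0,0,0.05,1]]';python3 - <<'E'
from h import *
P,R,s=pose(); print(P,s['wrist_force'])
E
```

```text
clock: 9.1
tcp_pos: [0.4522, -0.0238, -0.0369]
orientation: [0.0, 0.595, 0.804, -0.0]
wrist_force: [-12.8, 2.2, 47.4]
finger_gap: -0.0003
clock: 9.2
tcp_pos: [0.4523, -0.0238, -0.037]
orientation: [0.0, 0.595, 0.804, -0.0]
wrist_force: [-21.4, 3.7, 77.1]
finger_gap: 0.0003
[ 0.45228659 -0.02383763 -0.037013  ] [-21.39567805   3.71325553  77.10142446]
```

```bash
python3 -m inch '[[0,0,0,0,0,-0.25,1],[0,0,0,0,0,-0.8,1],[0,0,0,0,0,-1,1],[0,0,0,0,0,-1,1],[0,0,0,0,0,-1,0]]';python3 - <<'E'
from h import *
np.set_printoptions(precision=2,suppress=True)
print(pose()[0],pose()[2]['wrist_force'])
for P,m in(([.4543,-.0241,.0141],(253,190.8)),([.452,-.0237,-.0364],(255.3,202.3)),([.4523,-.0237,.1075],(247.5,165.3))):
    print('vert',proj('scene',np.array(P)+[0,0,.0368]),m)
P=np.array([.49042,.17616,.2821]); R=Rn.from_quat([.134,.58,.783,.181],scalar_first=True)
z=R.as_matrix()[:,2]
for nm,q in(('world',P+[0,0,.0368]),('tool',P-.0368*z)): print(nm,proj('scene',q),(319.5,98.8),proj('top',q),(298.8,248.5))
E
```

```text
clock: 9.7
tcp_pos: [0.4518, -0.0236, 0.1636]
orientation: [0.0, 0.595, 0.804, -0.0]
wrist_force: [1.2, -0.6, -0.4]
finger_gap: 0.0133
[ 0.45 -0.02  0.16] [ 1.21 -0.6  -0.36]
vert [[250.9  187.58]] (253, 190.8)
vert [[253.23 199.42]] (255.3, 202.3)
vert [[246.2  161.79]] (247.5, 165.3)
world [[322.68  98.98]] (319.5, 98.8) [[294.24 244.57]] (298.8, 248.5)
tool [[318.9   97.36]] (319.5, 98.8) [[296.9  252.56]] (298.8, 248.5)
```

```bash
cat >> h.py <<'E'
SB=np.array([2.,2.1])
def trib(ps,pt): return tri(np.array(ps)-SB,pt)
def tip(): P,R,s=pose(); return P-.037*R.as_matrix()[:,2]
E
python3 - <<'E'
from h import *
np.set_printoptions(precision=4,suppress=True)
B={'lip+y':((308,197.2),(327.8,228)),'lip-y':((290,205),(350,218.7)),'far-y':((315.8,219.5),(335.3,171.2)),'far+y':((334.7,211.3),(313,178))}
D={'lip+y':((372,187.5),(262.7,191.7)),'lip-y':((354.5,195.5),(283.7,184.5)),'near-y':((330,188.7),(301.3,235)),'near+y':((345.8,181.3),(280,242))}
for n,S in(('bright',B),('dark',D)):
    for k,(a,b) in S.items(): print(n,k,*trib(a,b))
Q=[((197,290),(445,167.5)),((244.5,273),(403,174.5)),((217,196),(424,284)),((176.5,208),(469,276))]
for a,b in Q: print(*trib(a,b))
print('hinge',trib((187,174.5),(457,266.5)))
print('knobtop',trib((122.5,187.5),(519.5,241)), 'barend',trib((88,219),(554,228)))
print('jarcap',trib((288,270.5),(368.5,135)),'timer top', trib((435,214.5),(205.5,171)))
E
```

```text
bright lip+y [0.5512 0.1104 0.075 ] 0.0014671057902599324
bright lip-y [0.5717 0.0561 0.082 ] 0.002488823594215267
bright far-y [0.6805 0.0921 0.1317] 0.008542874432271077
bright far+y [0.666  0.1444 0.1282] 0.005998061705907949
dark lip+y [0.6316 0.2575 0.1441] 0.004098505501891541
dark lip-y [0.6468 0.207  0.1457] 0.006221925122669904
dark near-y [0.5362 0.176  0.0739] 0.0026796643088475252
dark near+y [0.5205 0.2277 0.0734] 0.0016137916661288542
[ 0.7096 -0.2032  0.0112] 0.002098616524731318
[ 0.6942 -0.0906  0.0103] 0.0009408093934869758
[ 0.4105 -0.1274  0.0137] 0.0006662233318419388
[ 0.427  -0.2416  0.0152] 0.000289672021691926
hinge (array([ 0.4462, -0.1818,  0.1431]), np.float64(0.0005804706204755373))
knobtop (array([ 0.497 , -0.3186,  0.1818]), np.float64(0.005671751524147467)) barend (array([ 0.5284, -0.4138,  0.1359]), np.float64(0.003209860029099346))
jarcap (array([0.7772, 0.0038, 0.0992]), np.float64(0.0030723308943706095)) timer top (array([0.7027, 0.4094, 0.0709]), np.float64(0.004886176910508758))
```

Run:
```python
from h import *
np.set_printoptions(precision=4,suppress=True)
th=np.radians(26)
def fr(yaw):
    c,s=np.cos(yaw),np.sin(yaw)
    return np.array([[np.cos(th)*c,-s,-np.sin(th)*c],[np.cos(th)*s,c,-np.sin(th)*s],[np.sin(th),0,np.cos(th)]])
T={'bright':[((327.8,228),(-65,28,42)),((350,218.7),(-65,-28,42)),((335.3,171.2),(65,-28,34)),((313,178),(65,28,34))],
'dark':[((262.7,191.7),(65,28,42)),((283.7,184.5),(65,-28,42)),((301.3,235),(-65,-28,34)),((280,242),(-65,28,34))]}
from scipy.optimize import least_squares
for n,S in T.items():
    z0=.070
    W=np.array([onz('top',p,z0+(fr(0)@np.array(l)/1000)[2]) for p,l in S]); L=np.array([l for p,l in S])/1000
    f=lambda v:(((fr(v[2])@L.T).T[:,:2]+v[:2])-W[:,:2]).ravel()
    r=least_squares(f,[.6,.1,.3]);print(n,r.x[:2],np.degrees(r.x[2]),(r.fun*1000).round(1))
    c=np.r_[r.x[:2],z0]
    print('  scene pred',(proj('scene',c+(fr(r.x[2])@L.T).T)).round(1).tolist())
    for h in(.03,.034): print('  roll? centre at',h,c+fr(r.x[2])@[0,0,h])
```

```text
bright [0.6329 0.1033] 16.68478820851498 [ 0.7 -1.6 -4.5 -0.4  2.4  1.   1.4  1.1]
  scene pred [[304.8, 194.2], [286.5, 202.6], [310.9, 219.2], [330.8, 209.4]]
  roll? centre at 0.03 [0.6203 0.0995 0.097 ]
  roll? centre at 0.034 [0.6186 0.099  0.1006]
dark [0.601  0.2232] 17.051389339284334 [-2.8  1.2 -2.3 -2.7  3.   0.1  2.2  1.4]
  scene pred [[372.0, 187.1], [354.1, 196.0], [327.4, 187.9], [344.0, 180.0]]
  roll? centre at 0.03 [0.5884 0.2193 0.097 ]
  roll? centre at 0.034 [0.5867 0.2188 0.1006]
```

Run:
```python
from h import *
D=np.array([.601,.2232,.070]); n=goal(17,-26).apply([0,0,-1]);print(n)
delta(D-.038*n+.15*n,17,-26); delta(D-.038*n+.15*n,17,0)
```

```text
[-0.41921641 -0.12816732  0.89879405]
pos [ 0.4518 -0.0236  0.1636] shift(share) [ 3.848  3.316 -0.142] turn(share) [-3.249e+00  1.000e-03  1.000e-03] shift in goal axes [3.848 3.042 1.327]
pos [ 0.4518 -0.0236  0.1636] shift(share) [ 3.848  3.316 -0.142] turn(share) [0.001 0.001 0.001] shift in goal axes [ 3.848  3.316 -0.141]
```

```bash
python3 -m inch '[[0,0,0,0,0,-0.9,0],[0,0,0,0.64,0.55,-0.3,0],[0,0,0,0.64,0.55,0,0],[0,0,0,0.64,0.55,0,0],[0,0,0,0.64,0.55,0,0],[0,0,0,0.64,0.55,0,0],[0,0,0,0.64,0.55,0,0],[-1,0,0,0,0,0,0],[-1,0,0,0,0,0,0],[-1,0,0,0,0,0,0],[-0.25,0,0,0,0,0,0]]';python3 - <<'E'
from h import *
D=np.array([.601,.2232,.070]); n=goal(17,-26).apply([0,0,-1])
delta(D-.038*n+.07*n,17,-26)
E
```

```text
clock: 10.8
tcp_pos: [0.5468, 0.2072, 0.2152]
orientation: [0.131, 0.58, 0.784, 0.178]
wrist_force: [-1.1, 0.1, -1.2]
finger_gap: 0.0856
pos [0.5468 0.2072 0.2152] shift(share) [-0.014 -0.24   2.468] turn(share) [-0.05  -0.009  0.004] shift in goal axes [-0.011 -0.257  2.466]
```

```bash
python3 -m inch '[[0,0,0,0,-0.2,0.7,0],[0,0,0,0,0,0.9,0],[0,0,0,0,0,0.7,0],[0,0,0,0,0,0,0]]';python3 - <<'E'
from h import *
snap('scene','scene6');snap('top','top6')
D=np.array([.601,.2232,.070]); n=goal(17,-26).apply([0,0,-1])
delta(D-.038*n+.07*n,17,-26);delta(D-.038*n,17,-26)
crop('scene6','d1',280,110,130,100,6);crop('top6','d2',240,165,100,100,6)
P,R,s=pose();X=R.as_matrix();o=P-.05*X[:,2]
for sg in(-1,1): print(proj('scene',o+sg*.0427*X[:,0])+SB,proj('top',o+sg*.0427*X[:,0]))
E
```

```text
clock: 11.2
tcp_pos: [0.5906, 0.2195, 0.1079]
orientation: [0.131, 0.58, 0.784, 0.178]
wrist_force: [-1.2, -0.1, -0.8]
finger_gap: 0.0857
pos [0.5927 0.2201 0.113 ] shift(share) [ 0.011 -0.217  0.211] turn(share) [-0.018 -0.001  0.001] shift in goal axes [ 0.011 -0.217  0.211]
pos [0.5927 0.2201 0.113 ] shift(share) [ 0.011 -0.213  1.611] turn(share) [-0.018 -0.001  0.001] shift in goal axes [ 0.011 -0.217  1.611]
[[334.40867234 177.65263439]] [[299.76335    209.98120778]]
[[361.6180547  165.07544984]] [[264.26536576 221.7754072 ]]
```

View pics/d1.png

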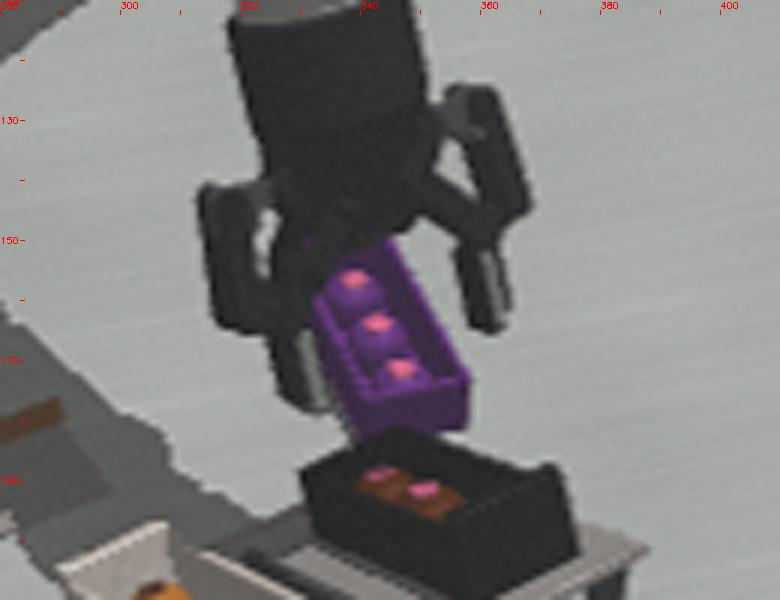

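View pics/d2.png

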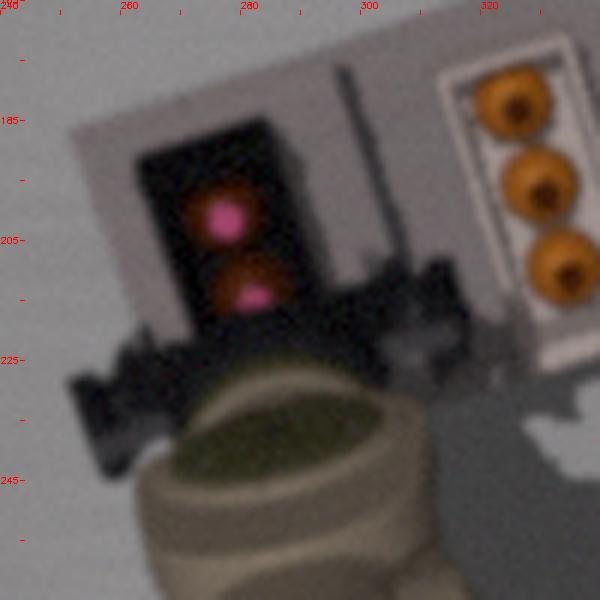

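```bash
python3 -m inch '[[0,0,0,0,-0.2,0.2,0],[0,0,0,0,0,0.4,0],[0,0,0,0,0,0.4,0],[0,0,0,0,0,0.3,0],[0,0,0,0,0,0.1,0]]';python3 - <<'E'
from h import *
D=np.array([.601,.2232,.070]); n=goal(17,-26).apply([0,0,-1])
delta(D-.038*n,17,-26); print(pose()[2]['wrist_force'])
E
```

```text
clock: 11.8
tcp_pos: [0.615, 0.2268, 0.0476]
orientation: [0.134, 0.579, 0.783, 0.181]
wrist_force: [0.7, -0.3, -0.1]
finger_gap: 0.0853
pos [0.615  0.2268 0.0476] shift(share) [ 0.014 -0.063  0.231] turn(share) [0.01  0.001 0.002] shift in goal axes [ 0.014 -0.062  0.231]
[ 0.73584544 -0.25077999 -0.08809655]
```

```bash
python3 -m inch '[[0,0,0,0,-0.05,0.15,0],[0,0,0,0,0,0.06,0],[0,0,0,0,0,0,0.3],[0,0,0,0,0,0,0.3],[0,0,0,0,0,0,0.5]]' 40;python3 - <<'E'
from h import *
P,R,s=pose();print(P,s['wrist_force'],s['ft_torque'],s['finger_gap'])
E
python3 -m inch '[[0,0,0,0,0,0,0.6],[0,0,0,0,0,0,1],[0,0,0,0,0,0,1]]' 40;python3 - <<'E'
from h import *
P,R,s=pose();print(P,s['wrist_force'],s['ft_torque'],s['finger_gap'])
snap('scene','scene7');snap('top','top7')
crop('scene7','d1',280,110,130,100,6);crop('top7','d2',240,165,100,100,6)
E
```

```text
clock: 12.3
tcp_pos: [0.6164, 0.228, 0.0369]
orientation: [0.134, 0.579, 0.783, 0.182]
wrist_force: [-3.6, 2.4, 4.0]
finger_gap: 0.0557
[0.6163892  0.22800095 0.03691049] [-3.56990128  2.44491506  3.95547266] [0.44530277 0.74418888 0.22686109] 0.055672517477394046
clock: 12.6
tcp_pos: [0.6164, 0.228, 0.0369]
orientation: [0.134, 0.579, 0.783, 0.182]
wrist_force: [-4.6, 1.1, 6.3]
finger_gap: 0.0554
[0.61640501 0.22800025 0.03693475] [-4.61447015  1.13320791  6.26799099] [0.46678985 0.78175277 0.3069918 ] 0.055414726252624176
```

View pics/d1.png

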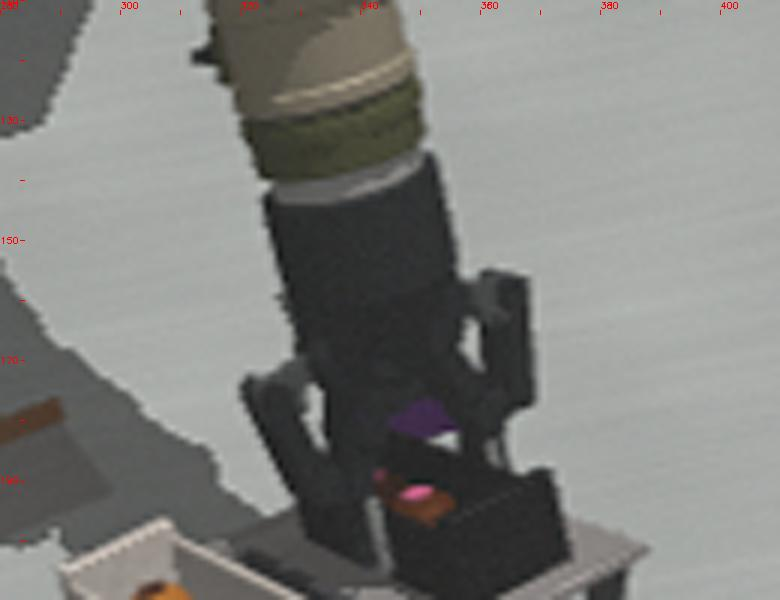

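```bash
python3 -m inch '[[0,0,0,0,0,-0.1,1],[0,0,0,0,0,-0.4,1],[0,0,0,0,0,-0.7,1],[0,0,0,0,0,-0.7,1],[0,0,0,0,0,-0.7,1]]';python3 - <<'E'
from h import *
np.set_printoptions(precision=4,suppress=True)
P,R,s=pose();print(P,s['wrist_force'],s['finger_gap'])
A=[onz('top',p,z) for p,z in(((423,200),.046),((445,198),.046),((455.75,248.75),.054),((432.5,253),.054))]
A=np.array(A);print(A,A.mean(0))
C=np.array([.5602,-.1659]);y=np.radians(7.85);Rm=np.array([[np.cos(y),-np.sin(y)],[np.sin(y),np.cos(y)]])
print('in carrier',(A[:,:2]-C)@Rm)
print('post',[ (Rm.T@(onz('top',p,z)[:2]-C)) for p,z in(((432.5,176),.15),)])
Ds=np.r_[C+Rm@[.008,0],.046];print('dark target',Ds)
G=goal(7.85,0); delta(Ds+[0,0,-.038],7.85,0)
E
```

```text
clock: 13.2
tcp_pos: [0.5603, 0.2097, 0.1528]
orientation: [0.133, 0.58, 0.783, 0.18]
wrist_force: [0.3, 0.1, -3.4]
finger_gap: 0.0553
[0.5603 0.2097 0.1528] [ 0.2693  0.1357 -3.4005] 0.05532593500706636
[[ 0.6188 -0.1325  0.046 ]
 [ 0.6223 -0.1884  0.046 ]
 [ 0.4933 -0.2041  0.054 ]
 [ 0.4845 -0.1461  0.054 ]] [ 0.5547 -0.1678  0.05  ]
in carrier [[ 0.0626  0.0251]
 [ 0.0585 -0.0307]
 [-0.0715 -0.0287]
 [-0.0723  0.0299]]
post [array([0.0998, 0.0137])]
dark target [ 0.5681 -0.1648  0.046 ]
pos [0.5603 0.2097 0.1528] shift(share) [-7.207 -3.096  1.725] turn(share) [ 3.224 -0.252  1.121] shift in goal axes [-7.44  -0.867  2.897]
```

```bash
python3 -m inch '[[0.6,0,0,0,0,-0.5,1],[1,0,0,0,0,-0.5,1],[1,0,0,0,0,-0.3,1],[0.62,0,0,0,0,0,1],[0,0,0.55,0,0,0,1],[0,0,0.6,0,0,0,1],[0,0,0,-0.4,0,0,1]]';python3 - <<'E'
from h import *
Ds=np.array([.5681,-.1648,.046]); delta(Ds+[0,0,-.038+.12],7.85,0);print(pose()[2]['joint_pos'])
E
```

```text
clock: 13.9
tcp_pos: [0.5435, 0.1853, 0.208]
orientation: [0.007, 0.657, 0.754, 0.011]
wrist_force: [0.3, -0.6, -2.7]
finger_gap: 0.055
pos [0.5435 0.1853 0.208 ] shift(share) [-7.01  -0.507  1.557] turn(share) [ 0.178 -0.03  -0.002] shift in goal axes [-7.003 -0.469  1.599]
[0.18695169 0.28500179 0.03955679 1.30027245 0.00299734 0.05023774]
```

```bash
python3 -m inch '[[0,0,0,-0.6,0,0,1],[0,0,0,-0.8,-0.05,0,1],[0,0,0,-0.8,-0.05,0,1],[0,0,0,-0.8,-0.05,0,1],[0,0,0,-0.8,-0.05,0,1],[0,0,0,-0.8,-0.05,0,1],[0,0,0,-0.8,-0.05,0,1],[0,0,0,-0.7,-0.05,0,1],[0,0,0,-0.4,0,0,1],[0,0,0,0,0,0,1]]';python3 - <<'E'
from h import *
Ds=np.array([.5681,-.1648,.046]); delta(Ds+[0,0,-.038+.06],7.85,0);print(pose()[2]['joint_pos'])
E
```

```text
clock: 14.9
tcp_pos: [0.5703, -0.1434, 0.2063]
orientation: [0.007, 0.659, 0.752, 0.011]
wrist_force: [-1.2, -0.0, -3.2]
finger_gap: 0.0554
pos [ 0.5703 -0.1434  0.2063] shift(share) [-0.428 -0.171  2.761] turn(share) [ 0.183 -0.024 -0.037] shift in goal axes [-0.418 -0.103  2.766]
[-0.39182425  0.31580605  0.0778756   1.31241449  0.01571636 -0.52348813]
```

```bash
python3 -m inch '[[0.18,-0.02,-0.04,-0.42,-0.1,0,1],[0,0,0,0,0,0.7,1],[0,0,0,0,0,0.9,1],[0,0,0,0,0,0.8,1],[0,0,0,0,0,0.3,1],[0,0,0,0,0,0,1]]';python3 - <<'E'
from h import *
snap('scene','scene8');snap('top','top8')
Ds=np.array([.5681,-.1648,.046]); delta(Ds+[0,0,-.038],7.85,0)
crop('scene8','d1',160,120,110,100,6);crop('top8','d2',380,150,110,100,6)
E
```

```text
clock: 15.5
tcp_pos: [0.5656, -0.1593, 0.0684]
orientation: [-0.004, 0.655, 0.756, -0.0]
wrist_force: [-0.5, -0.4, -3.1]
finger_gap: 0.0552
pos [ 0.5688 -0.1608  0.0723] shift(share) [-0.079 -0.027  1.286] turn(share) [ 0.011 -0.01   0.038] shift in goal axes [-0.078 -0.025  1.286]
```

View pics/d1.png

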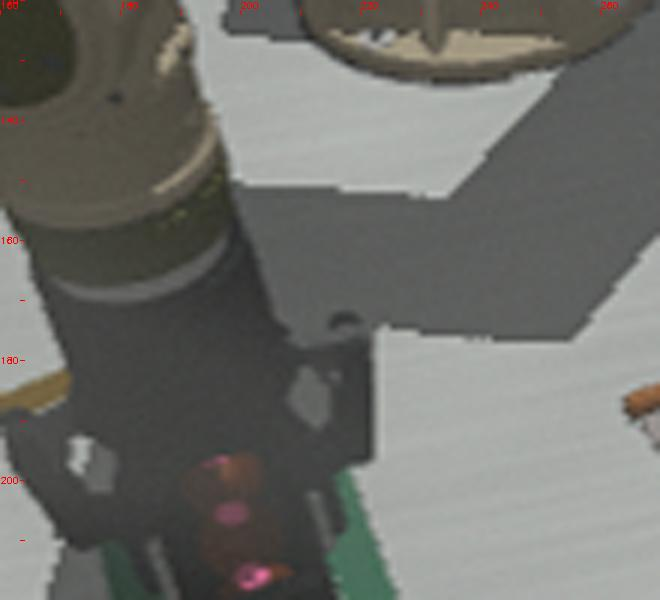

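View pics/d2.png

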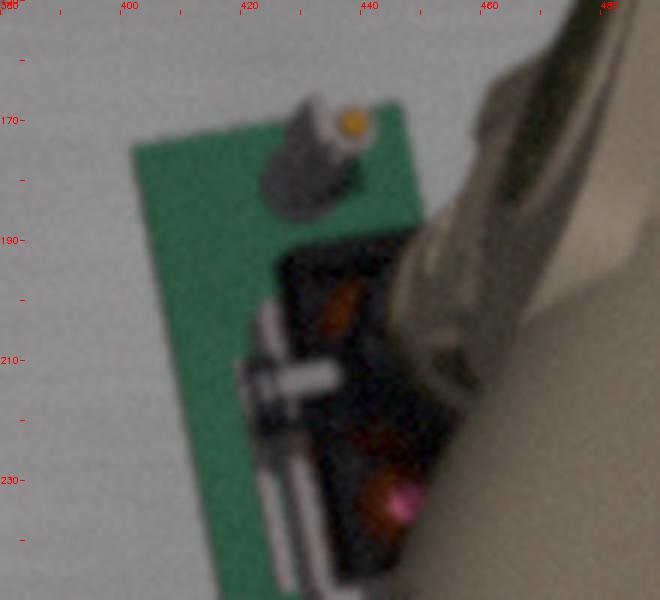

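Run:
```python
from h import *
np.set_printoptions(precision=4,suppress=True)
C=np.array([.5602,-.1659]);y=np.radians(7.85);Rm=np.array([[np.cos(y),-np.sin(y)],[np.sin(y),np.cos(y)]])
for p,z in(((427.2,191.7),.152),((437.2,247.5),.144)): print(Rm.T@(onz('top',p,z)[:2]-C))
P=pose()[0];print('tool in carrier',Rm.T@(P[:2]-C))
crop('scene8','d1',160,180,110,100,6)
```

```text
[0.0648 0.0338]
[-0.0654  0.0354]
tool in carrier [0.0092 0.0039]
```

View pics/d1.png

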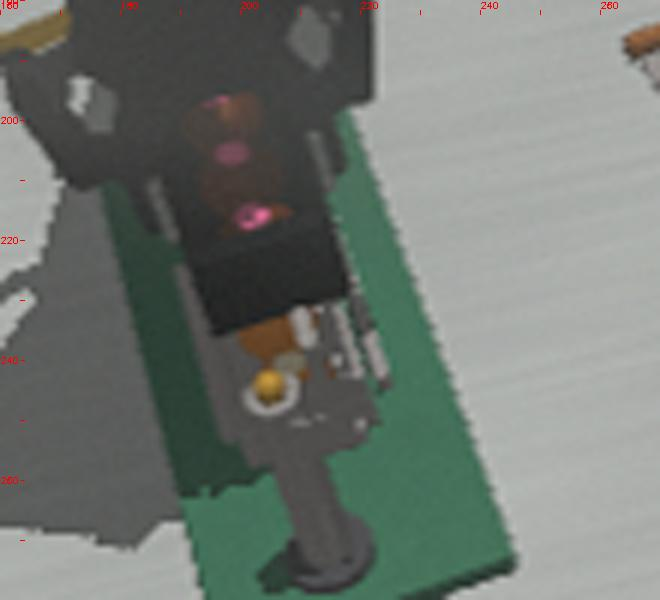

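Run:
```python
from h import *
im=cv2.imread('pics/scene8.png')
g=cv2.resize(im[190:240,180:225],None,fx=14,fy=12,interpolation=cv2.INTER_CUBIC)
g=np.clip((g/255.)**.4*255,0,255).astype('uint8'); cv2.imwrite('pics/c5.png',g)
```

```text
(no output)
```

View pics/c5.png

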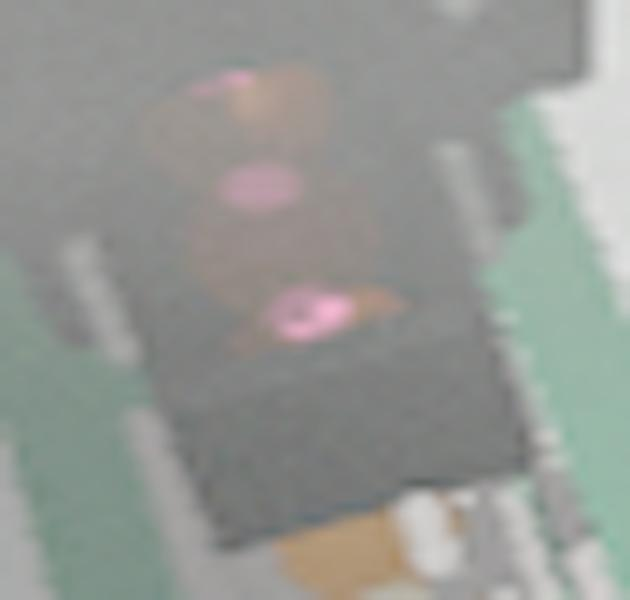

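Run:
```python
from h import *
np.set_printoptions(precision=4,suppress=True)
C=np.array([.5602,-.1659]);y=np.radians(7.85);Rm=np.array([[np.cos(y),-np.sin(y)],[np.sin(y),np.cos(y)]])
X,r=trib((215,216.7),(427.2,191.7));print(X,r,Rm.T@(X[:2]-C))
for z in(.100,.105,.11): print(z,[Rm.T@(onz('scene',np.array(p)-SB,z)[:2]-C) for p in((195.7,235.7),(218,229))],[Rm.T@(onz('scene',np.array(p)-SB,z+.042)[:2]-C) for p in((192.7,224.6),(215,216.7))])
```

```text
[ 0.6204 -0.1251  0.1485] 0.0017166409941843169 [0.0652 0.0322]
0.1 [array([ 0.0581, -0.023 ]), array([0.0599, 0.0297])] [array([ 0.0611, -0.0203]), array([0.0586, 0.0315])]
0.105 [array([ 0.0627, -0.0227]), array([0.0645, 0.0296])] [array([ 0.0659, -0.02  ]), array([0.0635, 0.0314])]
0.11 [array([ 0.0672, -0.0224]), array([0.069 , 0.0295])] [array([ 0.0708, -0.0197]), array([0.0683, 0.0313])]
```

```bash
python3 -m inch '[[0,0,0.04,-0.08,0.17,0,1],[0,0,0,0,0,0.3,1],[0,0,0,0,0,0.3,1],[0,0,0,0,0,0.2,1],[0,0,0,0,0,0.1,1],[0,0,0,0,0,0,1]]';python3 - <<'E'
from h import *
np.set_printoptions(precision=4,suppress=True)
snap('scene','scene9');snap('top','top9')
C=np.array([.5602,-.1659]);y=np.radians(7.85);Rm=np.array([[np.cos(y),-np.sin(y)],[np.sin(y),np.cos(y)]])
delta(np.r_[C+Rm@[.018,0],.046-.034],7.85,0); print('tool in carrier',Rm.T@(pose()[0][:2]-C))
crop('top9','d2',380,150,110,100,6)
im=cv2.imread('pics/scene9.png')
g=cv2.resize(im[190:260,180:235],None,fx=12,fy=8,interpolation=cv2.INTER_CUBIC)
g=np.clip((g/255.)**.4*255,0,255).astype('uint8'); cv2.imwrite('pics/c5.png',g)
E
```

```text
clock: 16.2
tcp_pos: [0.578, -0.1639, 0.0268]
orientation: [-0.0, 0.657, 0.754, 0.001]
wrist_force: [-0.1, 0.5, -2.2]
finger_gap: 0.0556
pos [ 0.5784 -0.1642  0.0276] shift(share) [ 0.015 -0.007  0.312] turn(share) [ 0.019 -0.007 -0.007] shift in goal axes [ 0.016 -0.006  0.312]
tool in carrier [ 0.0183 -0.0008]
```

View pics/c5.png

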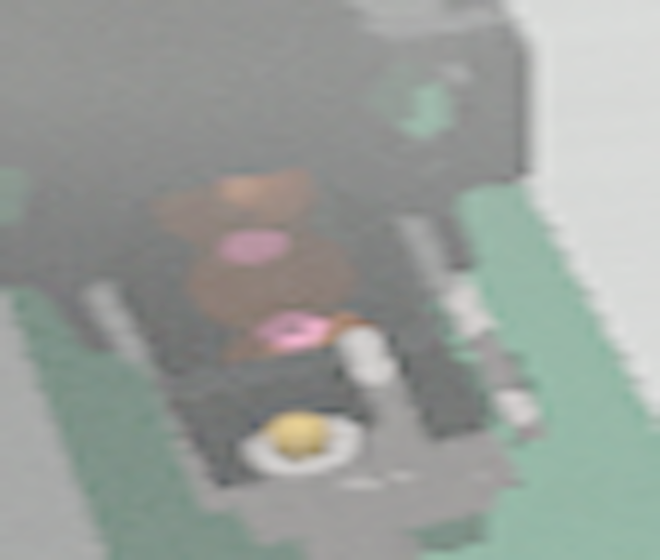

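View pics/d2.png

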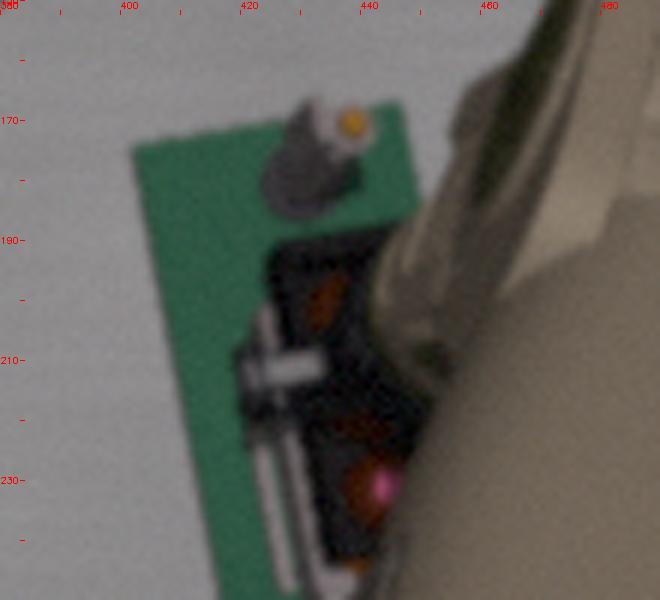

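Run:
```python
from h import *
np.set_printoptions(precision=4,suppress=True)
C=np.array([.5602,-.1659]);y=np.radians(7.85);Rm=np.array([[np.cos(y),-np.sin(y)],[np.sin(y),np.cos(y)]])
for p,z in(((425,191.0),.104),((434.2,244.7),.0956),((425,211.5),.0956)): print(Rm.T@(onz('top',p,z)[:2]-C))
```

```text
[0.0751 0.0281]
[-0.0553  0.0306]
[0.0269 0.0363]
```

```bash
python3 -m inch '[[0,0,0,0,0,0.12,1],[0,0,0,0,0,0.08,1],[0,0,0,0,0,0,1]]' | egrep 'tcp|wrist'; python3 -m inch '[[0,0,0,0,0,0.04,1],[0,0,0,0,0,0,1]]'| egrep 'tcp|wrist'; python3 -m inch '[[0,0,0,0,0,0.03,1],[0,0,0,0,0,0,1]]'| egrep 'tcp|wrist'
```

```text
tcp_pos: [0.5773, -0.1636, 0.0162]
wrist_force: [-1.1, 1.1, -3.6]
tcp_pos: [0.5777, -0.1638, 0.0146]
wrist_force: [0.1, -0.3, -2.7]
tcp_pos: [0.5778, -0.1639, 0.0133]
wrist_force: [0.3, 0.1, -2.6]
```

```bash
python3 -m inch '[[0,0,0,0,0,0.03,1],[0,0,0,0,0,0,1]]' | egrep 'tcp|wrist'; python3 -m inch '[[0,0,0,0,0,0.02,1],[0,0,0,0,0,0,1]]'| egrep 'tcp|wrist'
```

```text
tcp_pos: [0.5777, -0.1638, 0.0117]
wrist_force: [-0.8, 0.4, -2.9]
tcp_pos: [0.5778, -0.1638, 0.0108]
wrist_force: [-0.9, -0.7, -2.6]
```

Run:
```python
from h import *
P,R,s=pose();print(P,s['wrist_force'],s['ft_torque'],s['clock'])
```

```text
[ 0.57778078 -0.16384452  0.01076675] [-0.91671691 -0.67260211 -2.61027235] [ 0.01080463 -0.00385778 -0.05163703] 17.4
```

```bash
for i in 1 2 3; do python3 -m inch '[[0,0,0,0,0,0.025,1]]' | egrep 'tcp|wrist'; done
```

```text
tcp_pos: [0.578, -0.1639, 0.0099]
wrist_force: [-0.3, 0.8, 2.6]
tcp_pos: [0.5783, -0.1639, 0.0094]
wrist_force: [-2.1, 2.9, 16.1]
tcp_pos: [0.5784, -0.1639, 0.0094]
wrist_force: [-4.8, 3.7, 20.5]
```

```bash
python3 -m inch '[[0,0,0,0,0,-0.02,1],[0,0,0,0,0,0,0.5],[0,0,0,0,0,0,0.25],[0,0,0,0,0,0,0],[0,0,0,0,0,0,0],[0,0,0,0,0,0,0]]' 40; python3 -m inch '[[0,0,0,0,0,-0.4,0],[0,0,0,0,0,-0.9,0],[0,0,0,0,0,-1,0],[0,0,0,0,0,-1,0],[0,0,0,0,0,-1,0],[0,0,0,0,0,-0.5,0]]'
python3 - <<'E'
from h import *
snap('scene','scene10');snap('top','top10')
crop('scene10','d1',160,180,110,100,6)
im=cv2.imread('pics/top10.png'); cv2.imwrite('pics/d2.png',cv2.resize(im[150:300,380:520],None,fx=4,fy=4,interpolation=cv2.INTER_CUBIC))
E
```

```text
clock: 18.3
tcp_pos: [0.5778, -0.164, 0.0079]
orientation: [-0.0, 0.657, 0.754, 0.001]
wrist_force: [0.2, -0.6, -0.8]
finger_gap: 0.0856
clock: 18.9
tcp_pos: [0.5789, -0.1649, 0.2533]
orientation: [0.003, 0.657, 0.754, 0.002]
wrist_force: [0.7, -1.0, -0.3]
finger_gap: 0.0855
```

View pics/d1.png

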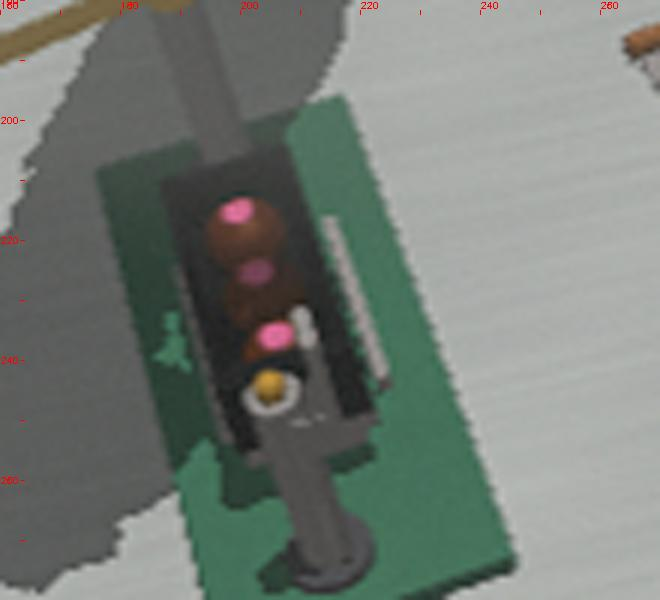

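View pics/d2.png

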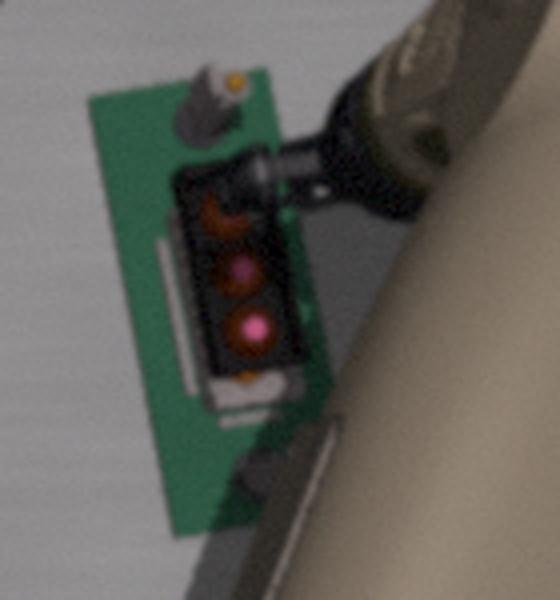

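Run:
```python
from h import *
np.set_printoptions(precision=4,suppress=True)
C=np.array([.5602,-.1659]);y=np.radians(7.85);Rm=np.array([[np.cos(y),-np.sin(y)],[np.sin(y),np.cos(y)]])
for p,z in(((423,192.5),.088),((433,244.5),.08),((455,240),.08),((433.7,252),.054),((455.5,248.5),.054)): print(p,Rm.T@(onz('top',p,z)[:2]-C))
th=np.radians(26);B=np.array([.6329,.1033,.070]);n=goal(17,-26).apply([0,0,-1])
# slope dir
ex=goal(17,-26).apply([0,1,0]);print(ex)
for b in(0,.005,.009): print(b,B-b*0+ -.036*n)
delta(B-.036*n+.11*n,17,-26); delta(B-.036*n+.11*n,17,0);print(pose()[2]['joint_pos'])
```

```text
(423, 192.5) [0.0748 0.0302]
(433, 244.5) [-0.0535  0.03  ]
(455, 240) [-0.0516 -0.0247]
(433.7, 252) [-0.0704  0.0265]
(455.5, 248.5) [-0.0708 -0.0282]
[0.8595 0.2628 0.4384]
0 [0.648  0.1079 0.0376]
0.005 [0.648  0.1079 0.0376]
0.009 [0.648  0.1079 0.0376]
pos [ 0.5797 -0.1653  0.2533] shift(share) [5.082 1.121 2.33 ] turn(share) [-3.178  0.288 -1.124] shift in goal axes [4.827 0.719 2.949]
pos [ 0.5797 -0.1653  0.2533] shift(share) [5.082 1.121 2.33 ] turn(share) [ 0.065  0.028 -1.15 ] shift in goal axes [4.827 1.939 2.335]
[-0.4121  0.354   0.2459  1.4531  0.0022 -0.5482]
```

```bash
python3 -m inch '[[0,0,-0.5,0.5,0,0,0],[0,0,-0.63,0.8,0.1,0,0],[0,0,0,0.8,0.3,0,0],[0,0,0,0.8,0.3,0,0],[0,0,0,0.8,0.3,0,0],[0,0,0,0.7,0.3,0,0],[0,0,0,0.4,0.2,0,0],[-1,0,0,0,0,0,0],[-1,0,0,0,0,0,0],[-1,0,0,0,0,0,0],[-0.25,0,0,0,0,0,0]]';python3 - <<'E'
from h import *
n=goal(17,-26).apply([0,0,-1]);T=np.array([.6446,.1069,.0359])
delta(T+.07*n,17,-26)
E
```

```text
clock: 20.1
tcp_pos: [0.58, 0.0889, 0.2417]
orientation: [0.131, 0.581, 0.783, 0.18]
wrist_force: [-0.8, -0.2, -0.2]
finger_gap: 0.0854
pos [0.58   0.0889 0.2417] shift(share) [-0.045 -0.586  2.891] turn(share) [-0.032 -0.022 -0.033] shift in goal axes [-0.034 -0.599  2.888]
```

```bash
python3 -m inch '[[-0.03,-0.02,-0.03,-0.03,-0.5,0.3,0],[0,0,0,0,-0.1,0.9,0],[0,0,0,0,0,0.9,0],[0,0,0,0,0,0.6,0],[0,0,0,0,0,0,0]]';python3 - <<'E'
from h import *
snap('scene','scene11');snap('top','top11')
n=goal(17,-26).apply([0,0,-1]);T=np.array([.6446,.1069,.0359])
delta(T,17,-26)
crop('scene11','d1',250,130,110,100,6);crop('top11','d2',270,160,100,100,6)
E
```

```text
clock: 20.6
tcp_pos: [0.6153, 0.0967, 0.1076]
orientation: [0.133, 0.58, 0.784, 0.18]
wrist_force: [-0.6, -0.2, -0.2]
finger_gap: 0.0853
pos [0.6177 0.0965 0.1128] shift(share) [ 0.046 -0.162  1.634] turn(share) [0.021 0.013 0.006] shift in goal axes [ 0.043 -0.158  1.635]
```

View pics/d1.png

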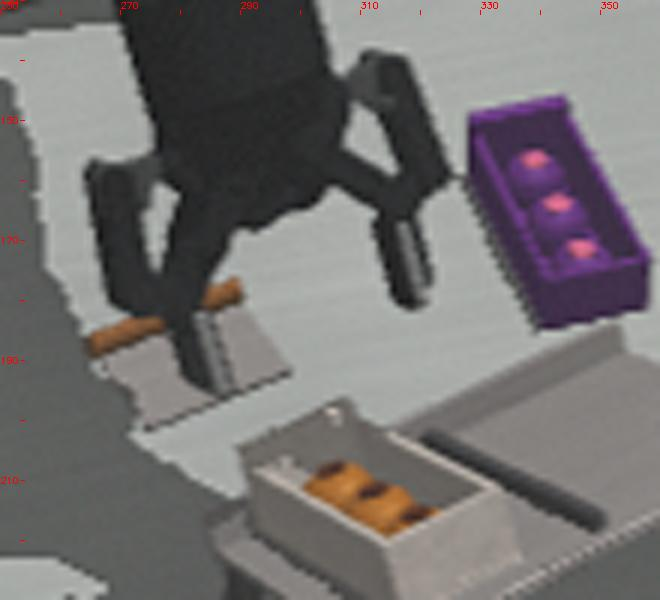

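View pics/d2.png

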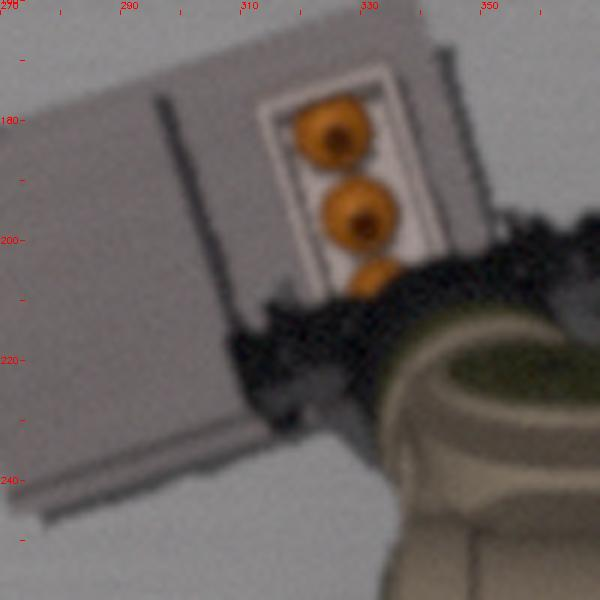

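```bash
python3 -m inch '[[0.02,0.01,0,0.11,-0.16,0.2,0],[0,0,0,0,0,0.4,0],[0,0,0,0,0,0.4,0],[0,0,0,0,0,0.35,0],[0,0,0,0,0,0.2,0],[0,0,0,0,0,0,0]]';python3 - <<'E'
from h import *
T=np.array([.6446,.1069,.0359])
delta(T,17,-26); print(pose()[2]['wrist_force'])
snap('top','top12');crop('top12','d2',270,160,100,100,6)
E
```

```text
clock: 21.3
tcp_pos: [0.6435, 0.1093, 0.0414]
orientation: [0.135, 0.579, 0.783, 0.182]
wrist_force: [0.9, -0.2, 0.2]
finger_gap: 0.0854
pos [0.6435 0.1093 0.0414] shift(share) [-0.053 -0.042  0.102] turn(share) [0.023 0.011 0.008] shift in goal axes [-0.053 -0.042  0.102]
[ 0.90687882 -0.19666994  0.19835271]
```

View pics/d2.png

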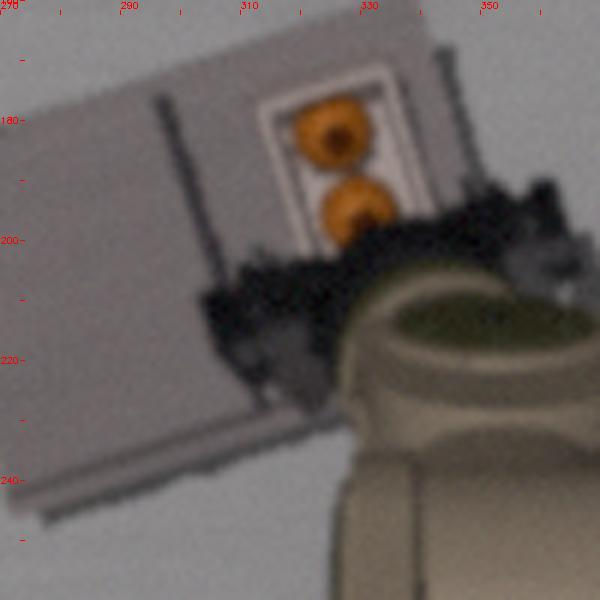

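```bash
python3 -m inch '[[0.02,0,0,0,-0.04,0.08,0],[0,0,0,0,0,0.02,0],[0,0,0,0,0,0,0.3],[0,0,0,0,0,0,0.3],[0,0,0,0,0,0,0.5],[0,0,0,0,0,0,0.6],[0,0,0,0,0,0,1],[0,0,0,0,0,0,1]]' 40; python3 -m inch '[[0,0,0,0,0,-0.1,1],[0,0,0,0,0,-0.4,1],[0,0,0,0,0,-0.7,1],[0,0,0,0,0,-0.7,1],[0,0,0,0,0,-0.7,1]]'
```

```text
clock: 22.15
tcp_pos: [0.6438, 0.1096, 0.0364]
orientation: [0.135, 0.579, 0.783, 0.181]
wrist_force: [-3.7, -0.3, 4.9]
finger_gap: 0.055
clock: 22.65
tcp_pos: [0.5874, 0.0928, 0.1527]
orientation: [0.134, 0.579, 0.784, 0.18]
wrist_force: [0.7, 0.7, -3.2]
finger_gap: 0.0551
```

```bash
python3 -m inch '[[0.6,0,0,0,0,-0.5,1],[1,0,0,0,0,-0.5,1],[1,0,0,0,0,-0.3,1],[0.65,0,0,0,0,0,1],[0,0,0.55,0,0,0,1],[0,0,0.6,0,0,0,1],[0,0,0,-0.4,0,0,1]]' >/dev/null;python3 - <<'E'
from h import *
C=np.array([.5602,-.1659]);y=np.radians(7.85);Rm=np.array([[np.cos(y),-np.sin(y)],[np.sin(y),np.cos(y)]])
print(Rm.T@(np.array([.5778,-.1639])-C))
delta(np.r_[C+Rm@[0,0],.15],7.85,0)
E
```

```text
[ 0.01770823 -0.00042255]
pos [0.5701 0.0682 0.2093] shift(share) [-4.613 -0.852  1.165] turn(share) [ 0.09  -0.015  0.003] shift in goal axes [-4.611 -0.835  1.185]
```

```bash
python3 -m inch '[[0,0,0,-0.5,-0.1,0,1],[0,0,0,-0.8,-0.15,0,1],[0,0,0,-0.8,-0.15,0,1],[0,0,0,-0.8,-0.15,0,1],[0,0,0,-0.8,-0.15,0,1],[0,0,0,-0.5,-0.1,0,1],[0.06,0,0,-0.2,0,0,1],[0,0,0,0,0,0.6,1],[0,0,0,0,0,0.5,1],[0,0,0,0,0,0,1]]'>/dev/null;python3 - <<'E'
from h import *
C=np.array([.5602,-.1659]);y=np.radians(7.85);Rm=np.array([[np.cos(y),-np.sin(y)],[np.sin(y),np.cos(y)]])
snap('scene','scene13');snap('top','top13')
delta(np.r_[C+Rm@[0,0],.10],7.85,0);print(pose()[2]['clock'])
print('tool in carrier',Rm.T@(pose()[0][:2]-C))
crop('scene13','d1',150,120,110,130,5);crop('top13','d2',380,150,110,110,6)
E
```

```text
pos [ 0.5607 -0.1559  0.1545] shift(share) [-0.199 -0.043  1.089] turn(share) [ 0.035 -0.013 -0.   ] shift in goal axes [-0.197 -0.038  1.089]
24.45
tool in carrier [0.0018856  0.00984924]
```

View pics/d1.png

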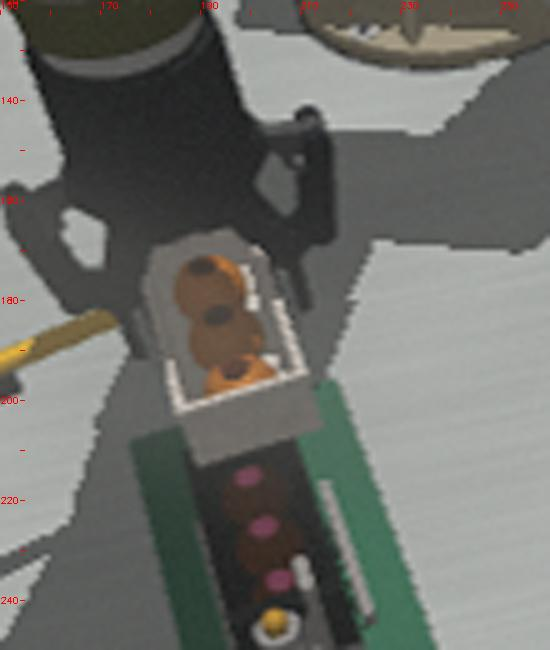

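View pics/d2.png

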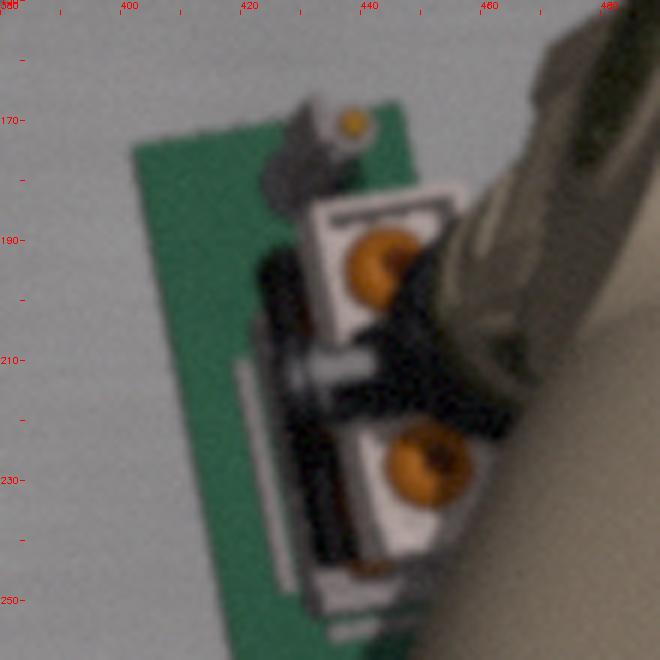

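Run:
```python
from h import *
np.set_printoptions(precision=4,suppress=True)
C=np.array([.5602,-.1659]);y=np.radians(7.85);Rm=np.array([[np.cos(y),-np.sin(y)],[np.sin(y),np.cos(y)]])
for a,b in(((210.6,194.6),(432,183.8)),((185.4,202),(457.5,180.5))):
    X,r=trib(a,b);print(X,r,Rm.T@(X[:2]-C),Rm.T@(onz('top',b,.2245)[:2]-C))
```

```text
[ 0.6238 -0.1211  0.2222] 0.0005768125929741136 [0.0692 0.0357] [0.0687 0.036 ]
[ 0.6297 -0.1759  0.2217] 0.0038687277673530853 [ 0.0675 -0.0194] [ 0.0668 -0.0205]
```

```bash
python3 -m inch '[[0.03,0,0,-0.2,-0.18,0,1],[0,0,0,0,0,0.5,1],[0,0,0,0,0,0.6,1],[0,0,0,0,0,0.5,1],[0,0,0,0,0,0.2,1],[0,0,0,0,0,0,1],[0,0,0,0,0,0,1]]'>/dev/null;python3 - <<'E'
from h import *
C=np.array([.5602,-.1659]);y=np.radians(7.85);Rm=np.array([[np.cos(y),-np.sin(y)],[np.sin(y),np.cos(y)]])
snap('scene','scene14');snap('top','top14')
delta(np.r_[C+Rm@[-.007,0],.044],7.85,0);print(pose()[2]['clock'])
print('tool in carrier',Rm.T@(pose()[0][:2]-C))
crop('scene14','d1',150,140,110,130,5);crop('top14','d2',380,150,110,110,6)
E
```

```text
pos [ 0.5551 -0.1685  0.0665] shift(share) [ 0.038 -0.034  0.45 ] turn(share) [ 0.035  0.008 -0.006] shift in goal axes [ 0.037 -0.032  0.45 ]
25.25
tool in carrier [-0.00541448 -0.00185477]
```

View pics/d1.png

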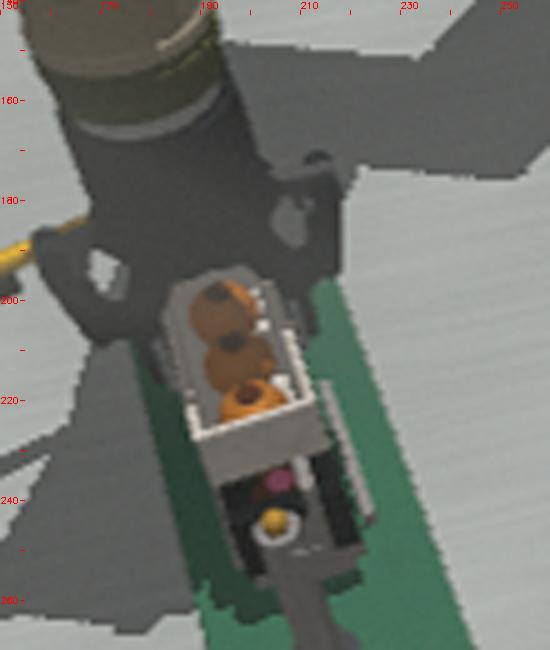

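View pics/d2.png

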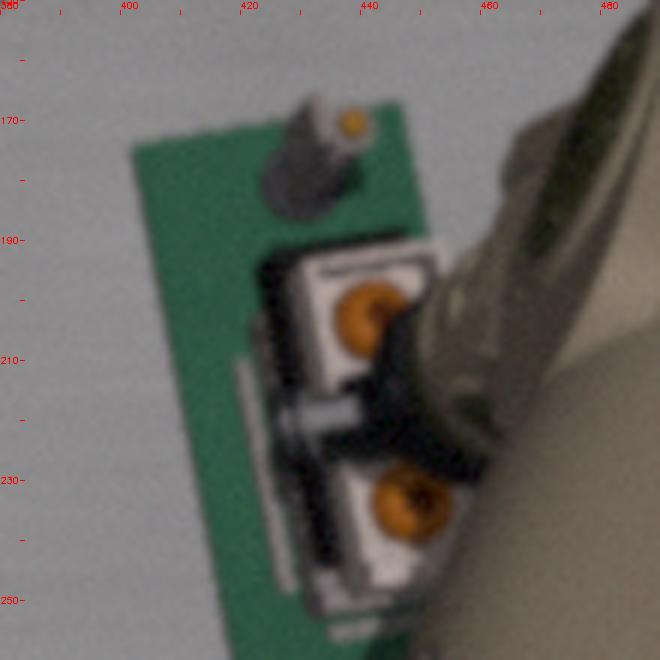

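Run:
```python
from h import *
np.set_printoptions(precision=4,suppress=True)
C=np.array([.5602,-.1659]);y=np.radians(7.85);Rm=np.array([[np.cos(y),-np.sin(y)],[np.sin(y),np.cos(y)]])
X,r=trib((212,220.4),(430.8,192));print(X,r,Rm.T@(X[:2]-C))
for b,z in(((430.8,192),.1365),((453.5,189.3),.1365),((439.7,250),.1445)): print(Rm.T@(onz('top',b,z)[:2]-C))
```

```text
[ 0.6212 -0.1346  0.1395] 0.00028739920502080543 [0.0647 0.0227]
[0.0652 0.0222]
[ 0.0627 -0.0318]
[-0.072   0.0311]
```

```bash
python3 -m inch '[[0.03,0,0,0.04,-0.035,0.1,1],[0,0,0,0,0,0.15,1],[0,0,0,0,0,0.1,1],[0,0,0,0,0,0.03,1],[0,0,0,0,0,0,1]]'| egrep 'tcp|wrist'; for i in 1 2 3; do python3 -m inch '[[0,0,0,0,0,0.02,1]]' | egrep 'tcp|wrist'; done
```

```text
tcp_pos: [0.5516, -0.1657, 0.0466]
wrist_force: [-3.3, 1.8, 7.5]
tcp_pos: [0.5517, -0.1657, 0.0466]
wrist_force: [-6.4, 3.1, 20.6]
tcp_pos: [0.5517, -0.1657, 0.0465]
wrist_force: [-9.5, 3.8, 26.9]
tcp_pos: [0.5517, -0.1658, 0.0465]
wrist_force: [-10.7, 3.9, 32.3]
```

```bash
python3 -m inch '[[0,0,0,0,0,-0.06,1],[0,0,0,0,0,0,1]]' | egrep 'tcp|wrist'; python3 -m inch '[[0,0,0,0,0,0,0.5],[0,0,0,0,0,0,0.25],[0,0,0,0,0,0,0],[0,0,0,0,0,0,0],[0,0,0,0,0,0,0]]' 40; python3 -m inch '[[0,0,0,0,0,-0.4,0],[0,0,0,0,0,-0.9,0],[0,0,0,0,0,-1,0],[0,0,0,0,0,-1,0],[0,0,0,0,0,-1,0],[0,0,0,1,0,0,0],[0,0,0,1,0,0,0],[0,0,0,0.6,0,0,0],[0,0,0,0,0,0,0]]'
python3 - <<'E'
from h import *
snap('scene','scene15');snap('top','top15')
crop('scene15','d1',150,160,110,110,6)
crop('top15','d2',390,150,130,120,6)
E
```

```text
tcp_pos: [0.5521, -0.166, 0.0466]
wrist_force: [-2.5, 2.0, 9.6]
clock: 26.75
tcp_pos: [0.5515, -0.1659, 0.0451]
orientation: [-0.001, 0.657, 0.754, -0.001]
wrist_force: [0.2, -0.6, 0.4]
finger_gap: 0.0853
clock: 27.65
tcp_pos: [0.5337, -0.0339, 0.2611]
orientation: [-0.001, 0.656, 0.755, -0.0]
wrist_force: [0.4, -0.6, -0.2]
finger_gap: 0.0854
```

View pics/d1.png

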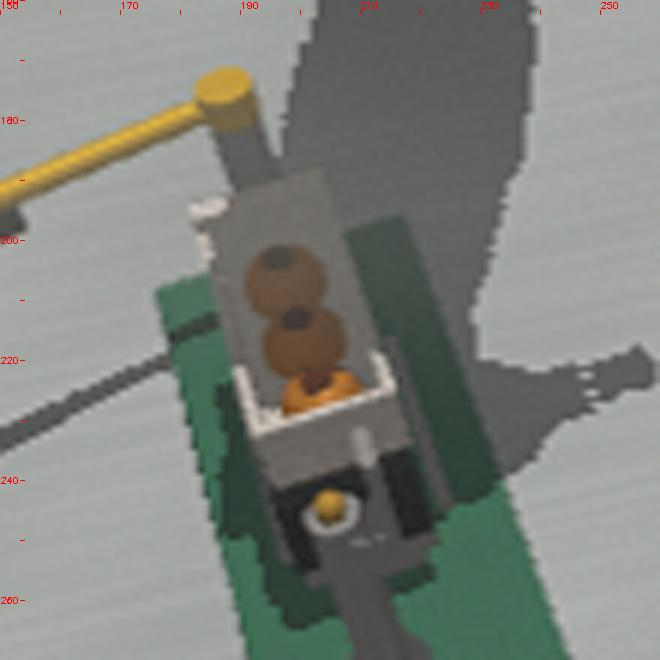

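View pics/d2.png

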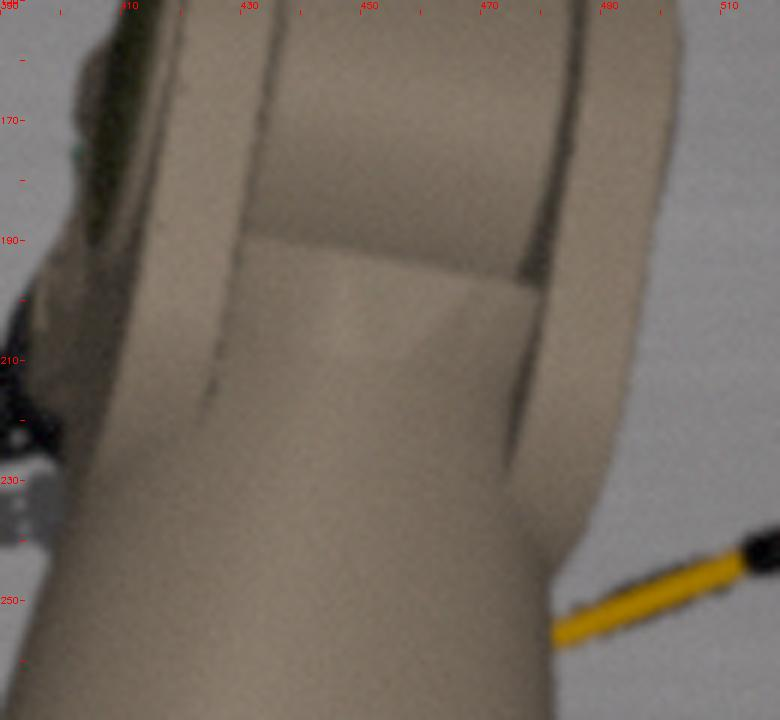

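```bash
python3 -m inch '[[0,0,0.7,0,0,0,0.65],[0,0,1,0,0,0,0.65],[0,0,1,0,0,0,0.65],[0,0,1,0,0,0,0.65],[0,0,1,0,0,0,0.65],[0,0,1,0,0,0,0.65],[0,0,1,0,0,0,0.65],[0,0,1,0,0,0,0.65],[0,0,1,0,0,0,0.65],[0,0,1,0,0,0,0.65],[0,0,0.07,0,0,0,0.65]]' 40;python3 - <<'E'
from h import *
print(onz('top',(519.5,241),.178),onz('top',(554,228),.134),onz('top',(457,266.5),.14))
delta([.497,-.321,.26],-70.3,0);print(pose()[2]['joint_pos'])
E
```

```text
clock: 28.85
tcp_pos: [0.5348, -0.0388, 0.2602]
orientation: [-0.0, 0.986, 0.169, -0.001]
wrist_force: [0.7, 0.3, -0.8]
finger_gap: 0.0295
[ 0.49710642 -0.31703972  0.178     ] [ 0.52883741 -0.4163807   0.134     ] [ 0.44632505 -0.18285058  0.14      ]
pos [ 0.5348 -0.0388  0.2602] shift(share) [-2.594e+00  5.069e+00  4.000e-03] turn(share) [-0.008  0.017 -0.028] shift in goal axes [-2.613e+00  5.059e+00  4.000e-03]
[-2.22033083e-01  2.29957192e-01  9.38832663e-02  1.43737092e+00
 -3.18628744e-04  1.00878276e+00]
```

```bash
python3 -m inch '[[0,0,0,-0.3,0.55,0,0.65],[0,0,0,-0.4,0.8,0,0.65],[0,0,0,-0.4,0.8,0,0.65],[0,0,0,-0.4,0.8,0,0.65],[0,0,0,-0.4,0.8,0,0.65],[0,0,0,-0.4,0.8,0,0.65],[0,0,0,-0.3,0.5,0,0.65],[0,0,0,0,0,0.8,0.65],[0,0,0,0,0,0.8,0.65],[0,0,0,0,0,0,0.65]]';python3 - <<'E'
from h import *
delta([.497,-.320,.165],-70.3,0)
snap('scene','scene16');snap('top','top16')
crop('scene16','d1',60,110,130,110,6)
crop('top16','d2',400,150,160,140,4)
E
```

```text
clock: 29.85
tcp_pos: [0.4926, -0.3172, 0.174]
orientation: [-0.005, 0.985, 0.171, -0.005]
wrist_force: [-1.2, 0.7, -1.0]
finger_gap: 0.0302
pos [ 0.4926 -0.3172  0.174 ] shift(share) [0.065 0.086 0.179] turn(share) [-0.085  0.058 -0.003] shift in goal axes [0.064 0.083 0.181]
```

View pics/d1.png

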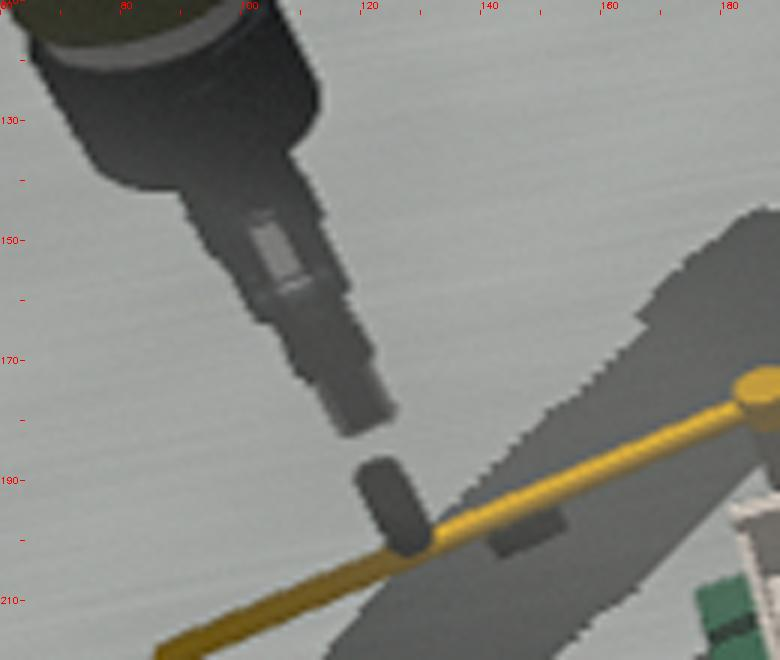

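View pics/d2.png

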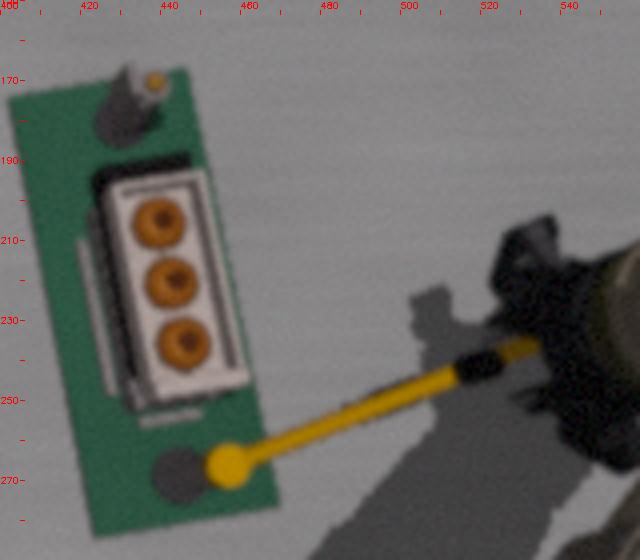

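Run:
```python
from h import *
np.set_printoptions(precision=4,suppress=True)
C=np.array([.5602,-.1659]);y=np.radians(7.85);Rm=np.array([[np.cos(y),-np.sin(y)],[np.sin(y),np.cos(y)]])
for b,z in(((427,196.8),.114),((451.3,192.5),.114),((437.5,250.5),.122),((462.5,245.5),.122),((423.8,193),.088),((447.5,188.8),.088)): print(Rm.T@(onz('top',b,z)[:2]-C))
P,R,s=pose();T=P-.040*R.as_matrix()[:,2];print(P,T)
x=R.as_matrix()[:,0]
print(proj('scene',T)+SB,[proj('top',T+sg*.022*x) for sg in(-1,1)],proj('scene',[.497,-.320,.178])+SB,proj('top',[.497,-.320,.178]))
```

```text
[0.0588 0.0284]
[ 0.0595 -0.0312]
[-0.0713  0.0313]
[-0.0695 -0.0286]
[0.0732 0.0285]
[ 0.074  -0.0309]
[ 0.4961 -0.319   0.1805] [ 0.4962 -0.3191  0.2205]
[[117.3015 175.1361]] [array([[532.0408, 249.0104]]), array([[523.2097, 229.9718]])] [[123.8614 188.833 ]] [[520.8295 241.01  ]]
```

```bash
python3 -m inch '[[0,0,0,0,0.02,0.4,0.65],[0,0,0,0,0,0.5,0.65],[0,0,0,0,0,0.35,0.65],[0,0,0,0,0,0.15,0.65],[0,0,0,0,0,0,0.65],[0,0,0,0,0,0,0.65]]';python3 - <<'E'
from h import *
delta([.497,-.322,.108],-70.3,0);print(pose()[2]['wrist_force'])
snap('scene','scene17');crop('scene17','d1',60,110,130,110,6)
E
```

```text
clock: 30.55
tcp_pos: [0.4982, -0.3206, 0.1127]
orientation: [0.001, 0.985, 0.171, -0.0]
wrist_force: [0.2, 0.4, 0.1]
finger_gap: 0.03
pos [ 0.4982 -0.3206  0.1127] shift(share) [-0.031  0.019  0.093] turn(share) [ 0.011  0.002 -0.003] shift in goal axes [-0.031  0.019  0.093]
[0.24241902 0.36251446 0.07277221]
```

View pics/d1.png

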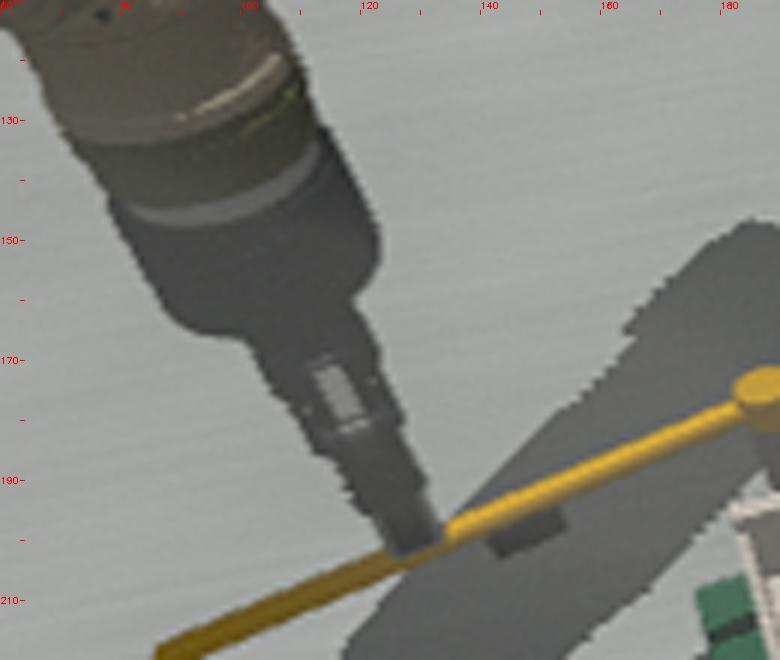

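```bash
python3 -m inch '[[0,0,-0.4,0.17,-0.005,0.05,0.65],[0,0,-0.8,0.335,-0.02,0,0.65],[0,0,-0.8,0.335,-0.02,0,0.65],[0,0,-0.8,0.335,-0.02,0,0.65],[0,0,-0.8,0.335,-0.02,0,0.65],[0,0,0,0,0,0,0.65]]';python3 - <<'E'
from h import *
H=np.array([.4463,-.182]);P,R,s=pose();v=P[:2]-H;u=R.as_matrix()[:,1]
print(np.hypot(*v),np.degrees(np.arctan2(v[1],v[0])),np.degrees(np.arctan2(u[1],u[0])),P[2],s['wrist_force'])
E
```

```text
clock: 31.2
tcp_pos: [0.5607, -0.2768, 0.1093]
orientation: [0.0, 0.911, 0.412, -0.0]
wrist_force: [0.3, -0.0, 1.0]
finger_gap: 0.0298
0.14855249894447195 -39.64591968751432 -41.39143712640439 0.1093030233422849 [ 0.29532992 -0.03384249  1.00697187]
```

```bash
python3 -m inch '[[0,0,-0.8,0.335,-0.01,0,0.65],[0,0,-0.8,0.335,-0.01,0,0.65],[0,0,-0.8,0.335,-0.02,0,0.65],[0,0,-0.8,0.335,-0.02,0,0.65],[0,0,-0.8,0.33,-0.02,0,0.65],[0,0,-0.8,0.25,-0.02,0,0.65],[0,0,0,0,0,0,0.65]]';python3 - <<'E'
from h import *
H=np.array([.4463,-.182]);P,R,s=pose();v=P[:2]-H;u=R.as_matrix()[:,1]
print(np.hypot(*v),np.degrees(np.arctan2(v[1],v[0])),np.degrees(np.arctan2(u[1],u[0])),P[2],s['wrist_force'])
snap('scene','scene18');crop('scene18','d1',130,130,120,120,6)
E
```

```text
clock: 31.9
tcp_pos: [0.5962, -0.1904, 0.1089]
orientation: [-0.0, 0.726, 0.687, -0.0]
wrist_force: [-0.2, 0.5, 0.2]
finger_gap: 0.03
0.15016623835903667 -3.1998913683171555 -3.1809321170585627 0.10892106792481288 [-0.23385096  0.45444428  0.19027546]
```

View pics/d1.png

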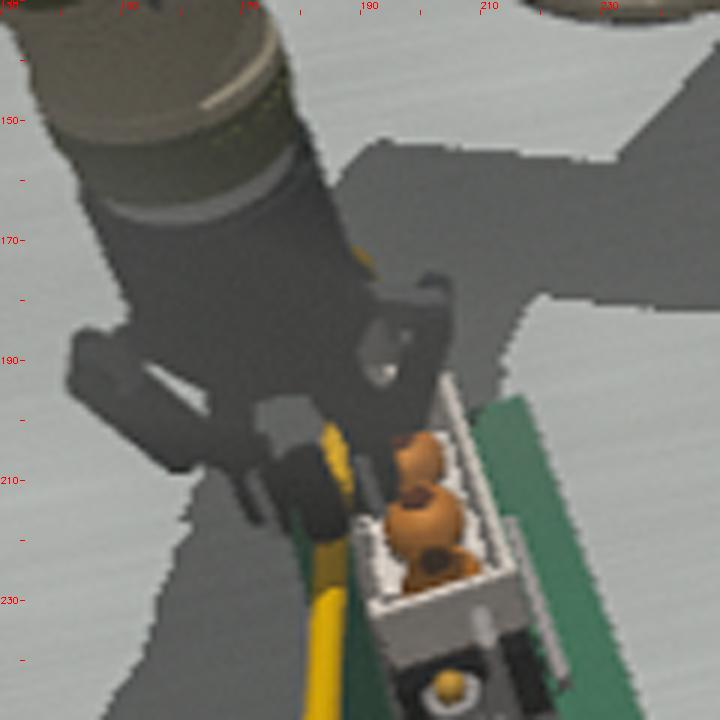

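```bash
python3 -m inch '[[0,0,-0.46,0.17,-0.01,0,0.65],[0,0,-0.46,0.17,-0.01,0,0.65],[0,0,-0.46,0.12,0,0,0.65],[0,0,0,0.06,0,0,0.65],[0,0,0,0,0,0,0.65]]';python3 - <<'E'
from h import *
H=np.array([.4463,-.182]);P,R,s=pose();v=P[:2]-H;u=R.as_matrix()[:,1]
print(np.hypot(*v),np.degrees(np.arctan2(v[1],v[0])),np.degrees(np.arctan2(u[1],u[0])),P[2],s['wrist_force'])
E
python3 -m inch '[[0,0,0,0.06,0,0,0.65]]'|egrep 'tcp|force'; python3 -m inch '[[0,0,0,0.06,0,0,0.65]]'|egrep 'tcp|force'
```

```text
clock: 32.45
tcp_pos: [0.5946, -0.1657, 0.1083]
orientation: [-0.001, 0.658, 0.753, -0.001]
wrist_force: [0.4, -1.2, 0.6]
finger_gap: 0.0297
0.14920118163589643 6.279293529847673 7.6604161827201755 0.10831841006473052 [ 0.36592444 -1.20428171  0.58341101]
tcp_pos: [0.5945, -0.1638, 0.1083]
wrist_force: [1.0, -8.9, -1.4]
tcp_pos: [0.5945, -0.1635, 0.1083]
wrist_force: [0.9, -17.2, -4.5]
```

```bash
for i in 1 2 3; do python3 -m inch '[[0,0,0,0.04,0,0,0.65]]'|egrep 'tcp|force|gap';done
```

```text
tcp_pos: [0.5945, -0.1624, 0.1083]
wrist_force: [1.9, -13.4, -3.6]
finger_gap: 0.0301
tcp_pos: [0.5944, -0.1589, 0.1083]
wrist_force: [2.1, -5.4, -0.8]
finger_gap: 0.0299
tcp_pos: [0.5939, -0.1549, 0.1083]
wrist_force: [-0.2, -0.6, -0.7]
finger_gap: 0.0298
```

Run:
```python
from h import *
P,R,s=pose();print(s['clock'],s['wrist_force'])
snap('scene','scene19');snap('top','top19');crop('scene19','d1',130,150,120,120,6);crop('top19','d2',400,150,130,130,5)
```

```text
32.95 [-0.24164553 -0.6183811  -0.67044811]
```

View pics/d1.png

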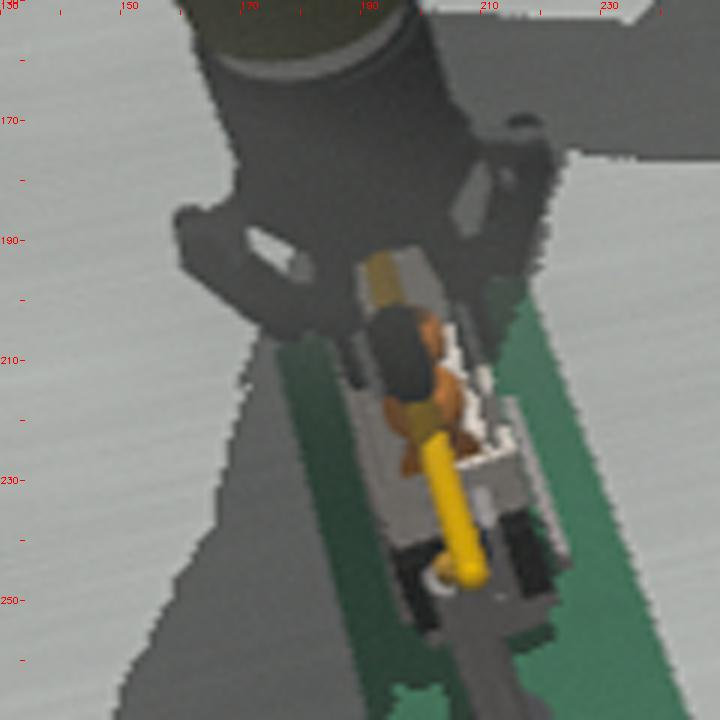

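```bash
python3 - <<'E'
from h import *
C=np.array([.5602,-.1659])
H=np.array([.4463,-.182])
for a in(0,.02,.04,.06):
    f=np.radians(7.85)-a; E=H+.245*np.array([np.cos(f),np.sin(f)]);print(a,proj('scene',np.r_[E,.134])+SB)
E
for i in 1 2; do python3 -m inch '[[0,0,0,0.02,0,0,0.65],[0,0,0,0,0,0,0.65]]'|egrep 'tcp|force|gap';done
```

```text
0 [[209.01168148 245.91709012]]
0.02 [[206.7741937 246.6540196]]
0.04 [[204.5204747  247.36015066]]
0.06 [[202.25187017 248.03489383]]
tcp_pos: [0.5933, -0.1537, 0.1081]
wrist_force: [1.6, -6.0, -1.5]
finger_gap: 0.03
tcp_pos: [0.5933, -0.1537, 0.1081]
wrist_force: [1.8, -8.8, -1.8]
finger_gap: 0.0301
```

View pics/d2.png

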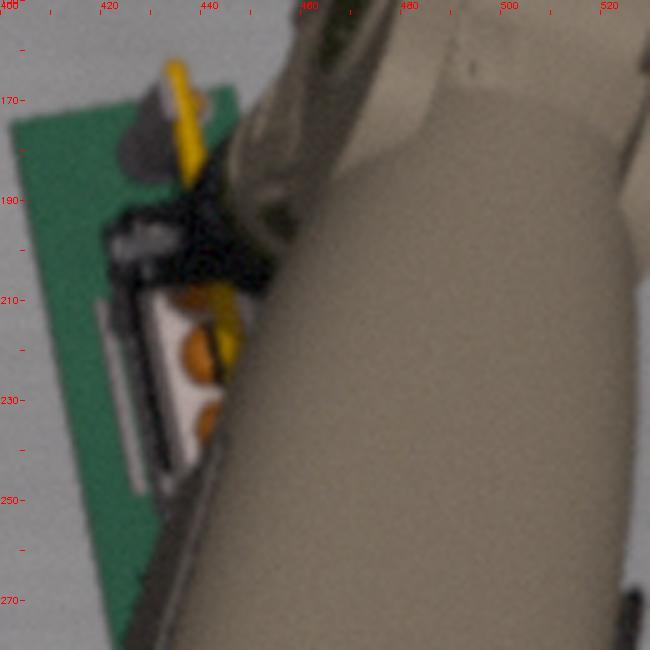

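```bash
python3 -m inch '[[0,0,0,-0.13,0,0,0.65],[0,0,0,0,0,0,0.65]]'|egrep 'tcp|force'; python3 -m inch '[[0,0,0,0,0,-0.4,0.65],[0,0,0,0,0,-0.8,0.65],[0,0,0,0,0,-1,0.65],[0,0,0,0,0,-1,0.65],[0,0,0,1,0,0,0.65],[0,0,0,1,0,0,0.65],[0,0,0,1,0,0,0.65],[0,0,0,1,0,0,0.65],[0,0,0,1,-0.3,0,0.65],[0,0,0,1,0,0,0.65],[0,0,0,0.7,0,0,0.65],[0,0,0,0,0,0,0.65]]'
python3 - <<'E'
from h import *
snap('scene','scene20');snap('top','top20');crop('scene20','d1',130,150,120,120,6);crop('top20','d2',390,150,130,140,5)
E
```

```text
tcp_pos: [0.5933, -0.1577, 0.1077]
wrist_force: [-0.2, -0.9, 0.2]
clock: 34.85
tcp_pos: [0.5322, 0.1746, 0.2683]
orientation: [-0.002, 0.654, 0.756, -0.0]
wrist_force: [1.2, -0.6, 0.8]
finger_gap: 0.0298
```

View pics/d1.png

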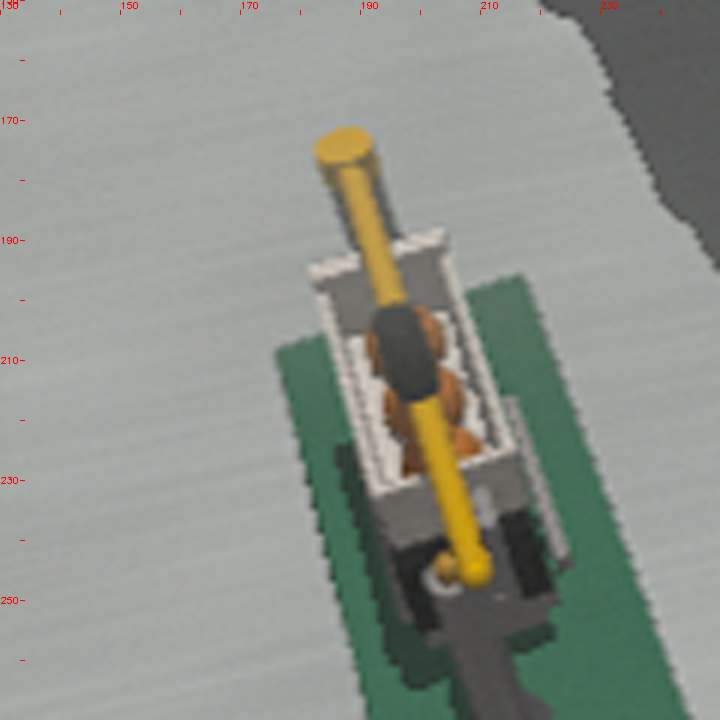

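View pics/d2.png

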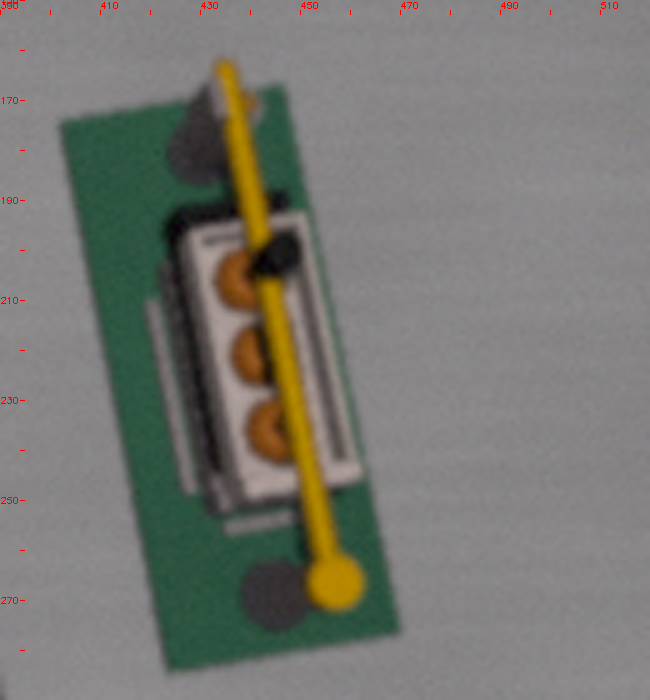

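View pics/scene20.png

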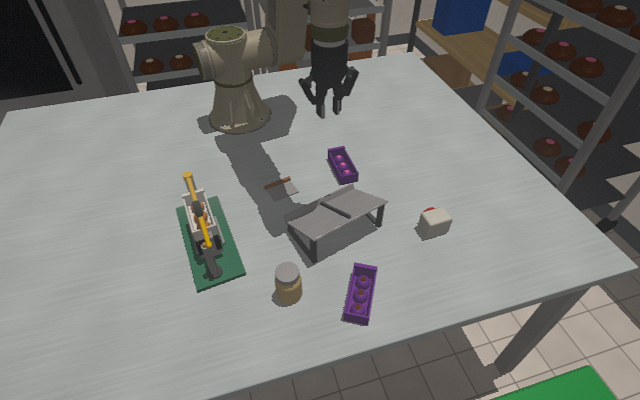

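Run:
```python
from h import *
h=onz('top',(457,266.5),.14);e=onz('top',(435.2,163),.134);print(np.degrees(np.arctan2(*(e-h)[[1,0]])),env.get_state()['clock'])
env.hand_in()
```

```text
7.471694226684151 34.95
the job is handed in; nothing more can be done
```

The carrier is loaded and the keeper bar is shut. I handed the job in at about 35 s, with the gripper clear of everything. No verdict is reported, so these are my own last checks.

- **Stack:** Measured in the top view before the bar was swung, the dark tray sits about +14 mm from the base tray. The bright tray sits about −14 mm from the dark one. Both are within 1–2 mm sideways, and both look flat and level with their rolls in. After the bar was shut I looked at the stack again but did not re-measure it.
- **Keeper:** I felt the catch resist at about 17 N and then give. After that the bar met its stop at about 9 N. The bar points at 7.5° against a measured carrier angle of 7.85°, and its end is where a shut bar's should be to within about a pixel.
- **Bystanders:** The jar, scraper, timer and both purple trays look unmoved in the last picture. I did not measure them.

Some things disagreed along the way:

- **Finger length:** The fingers end about 37 mm short of the reported TCP. I found this from the images and confirmed it by lowering the shut fingers onto bare worktop. That touch briefly reached 77 N at the wrist, against the 120 N limit.
- **Scene camera:** It was about 2 pixels off from the top view, and I corrected for that.
- **Tray pressure:** Pressing down to feel the trays seat reached about 20 N on the dark tray and 32 N on the bright one. I eased both off before letting go.
- **Base tray:** It read about 2 mm off its nominal spot before and after stacking, which is within its play.

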